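Build a mini burger on the plate and put the cover back over it

ROBOT

A 7-joint arm with a two-finger parallel gripper is mounted at the origin on a cart in front of the work surface, level with it; the furniture and walls round the work are solid. World frame = base frame: x ahead of the robot, y to its left, z up, the work surface at z = 0. Lengths are in m, angles in rad, forces in N, time in s.
With the tool pointing down it reaches from about 0.425 to 0.825 m from the base axis. Payload 3.6 kg.
Tool frame: the origin (TCP) lies at the very end of the fingers, on their centre line; the grasp point (between the pads) lies 19 mm behind it (ctrl.grasp_offset is the distance from the TCP to the grasp point, in m); z points along the fingers, y is the line along which they close (so a half turn about z gives the same grasp; the last joint's range is limited). The gripper opens to 85 mm and grips with 20 to 120 N. Pads are 22 mm wide; open, the fingers measure 114 mm over their backs; the gripper's body (76 mm by 85 mm) begins 54 mm behind the grasp point. The pads swing forward as they close: fully open they stand 13 mm farther back than shut.
Start: joints at [-1.171, 0.615, -0.013, 1.423, 0.008, 1.103, -0.04], TCP at [0.269, 0.592, 0.231] pointing down, gripper open.
Joint ranges: [-3.12, 3.12], [-0.3, 2.06], [-1.34, 1.32], [0.26, 2.42], [-1.36, 4.5], [0.01, 1.98], [-2.84, 2.84]. Speed limits (rad/s): [2.79, 2.79, 3.14, 3.14, 3.14, 3.14, 3.14].

INTERFACE

Orientations are given as a rotation vector (axis times angle).
In Python, from bench import ctrl gives the robot as it stands.
- The arm moves only by the tool send_rows, never from a script. Its argument "rows" is a list that holds one entry, the list of rows, each a list of 7 numbers: the finger opening in cm, from 0 to 8.54, then the shift along the tool's x, y, z in cm, then the turn, a rotation vector about the tool's x, y, z in rad. A call has exactly 8 rows; each row shifts and turns the commanded pose from where the row before left it, along the tool's axes as they then stand; what a row does not reach is not made up. A row lasts 1/10 s, in which the tool goes at most 50 mm and 8.59 degrees, less where a joint would pass 70% of its speed; a pose out of reach is approached as far as the arm can. A call is refused whole if a number of a shift passes 5 or a number of a turn 0.15, either way. A call with a gripper value outside its range is refused whole. The fingers move at their own pace and stop on an object; "squeeze" is the grip in N (left out, the last holds). Time passes only in rows, so rows that do not move let the fingers close, or fill a call up. It gives the time, the measured TCP pose, the force, the opening and the grip force at its end, in the units of the state.
- ctrl.observe(): the state, without advancing time (a new reading comes with each control period).
- ctrl.read_camera(name): name is "scene" or "top"; returns a dict with "frame" (400x640x3 uint8, red, green, blue), "camera_matrix" (3x3 intrinsics, pixels), "world_from_camera" (4x4, takes a point from camera to world coordinates). Camera axes: x right, y up, looking along -z (the intrinsics and any distortion apply to the point x, -y, -z); pixel columns grow to the right and rows downward; lengths in m; the calibration is good to about 2 mm. A picture is of the moment at which its call begins. There is no depth.
- ctrl.finish_job(): hands the job in; it is judged then, once.
The state is a dict: "clock": time; "q": joint angles; "qvel": joint speeds; "joint_efforts": joint torques, N m; "ee_pos": TCP position; "tool_rot": TCP orientation; "contact_force": force on the tool from outside, world axes, zero at the start; "ft_torque": the same for the moment, N m; "finger_gap": finger opening in m; "grasp_force": force on a finger pad.
Only numpy, scipy, OpenCV 4.12 (cv2) and the standard library are available. Lean on these libraries where they do the work, as an engineer would, in place of code of your own. Each camera call takes 0.05 s, during which the arm holds its last target. There are 200 camera calls.

TASK

Make up the mini burger: take the steel cover off the plate and stand it upright on a clear place beside it, then build a neat stack in the middle of the plate with the flat bun bottom lying on the plate, every filling that lies on the chopping board on top of it in any order, and the domed bun top right way up on top of all. When the stack is straight and centred, put the cover back over it so that its rim sits flat on the plate. Do not disturb the jar, the pepper mill or the salt shaker.

Things in the scene. Friction and masses are not known exactly. Their poses are not given: they have to be found in the camera images.
- plate: white loose side plate, 176 mm across and 15 mm high, standing on the steel drainer (its surface at z = 0) to the right of the sink. Origin: centre of its underside; z up. Its flat middle is 116 mm across and lies 5 mm above the origin; from there the rim rises gently outwards. A fixed mug and a lemon stand behind the plate, out of the way.
- cover: round steel cover (cloche), open below, 0.24 to 0.39 kg; at the start it stands over the middle of the plate and nothing is under it. 106 mm across its rim, 115 mm high without its handle, wall 3.5 mm, straight wall up to 70 mm, rounded above; 99 mm across inside, 111 mm high inside. Origin: centre of its rim plane (its open underside); z up.
- cover_handle (a point): middle of the cover's dark wooden bar handle, a flat-sided bar on two short posts on top of the cover: 46 mm long along the cover's x axis, 14 mm thick along the cover's y axis (pinch it there), 22 mm tall. This point lies 135 mm above the cover's rim on its axis; the bar reaches from 124 to 146 mm above the rim.
- board: wooden chopping board, fixed, 280 x 460 mm (its x and y), laid over the sink bowl. Origin: centre of its underside; its top is 18 mm above. The steel left and right of it is level at z = 0, clear on the left up to the salt shaker. All the food lies on the board at the start, flat, at least 70 mm between centres; which piece lies where changes.
- bun_bottom: bottom half of a mini bun: flat brown disc with a pale cut face, 62 mm across, 16 mm thick, 35 g. Origin: its middle, 8 mm above its underside; z along its axis (either flat face may be up).
- bun_top: top half of a mini bun: flat underside, 62 mm across with an upright edge 12 mm high, domed above with sesame seeds, 28 mm high in all, 35 g; lies right way up at the start. Origin: centre of its flat underside; z up through the dome.
- patty_1: filling, may be absent: brown meat patty, rigid disc 60 mm across and 13 mm thick, 55 g. Origin: its middle; z along its axis (both faces are alike).
- patty_2: filling, may be absent: second brown meat patty, like the first: 60 mm across, 13 mm thick. Origin: its middle; z along its axis (both faces are alike).
- tomato_1: filling, may be absent: thick slice of tomato, disc 56 mm across and 10 mm thick, 25 g. Origin: its middle; z along its axis (both faces are alike).
- tomato_2: filling, may be absent: second thick slice of tomato, like the first: 56 mm across, 10 mm thick. Origin: its middle; z along its axis (both faces are alike).
- cheese: filling, may be absent: round of grilled firm cheese with dark grill stripes, disc 52 mm across and 12 mm thick, 30 g. Origin: its middle; z along its axis (both faces are alike).
- jar: glass jar with a screw lid, 62 mm across, 99 mm high, behind the plate to the right: leave it alone. Origin: centre of its underside.
- pepper: dark wooden pepper mill, 58 mm across, 150 mm high, behind the board to the left: leave it alone. Origin: centre of its underside.
- salt: glass salt shaker with a grey cap, 44 mm across, 90 mm high, at the far left: leave it alone. Origin: centre of its underside.
- sink_tap_spout_spout (a joint): the low swivelling spout of the sink tap, beyond the board: 0 points straight to the robot, positive is swung to the robot's right (rad). It pivots near x 0.68, y 0.01, is 130 mm long, 22 mm wide and stands 26 to 90 mm above the steel; it starts swung aside, clear of the board, and has no part in the job.
Not all that is in view belongs to the job. What is shaped like the tomato_1 but pink is not meant. Of the things that look like the bun_top, the smaller one is meant.

How it is judged:
On the way, in this order (a step that is already met when the one before it is completed fails the run):
1. the cover stands upright on the worktop or board, off the plate, and is released (horizontal distance between cover and plate above 0.13 m and height (world z) of cover below 0.03 m and angle between cover's own z axis and vertical below 0.1 rad and linear speed of cover below 0.02 m/s and contact force between the fingers and cover below 0.05 N), for 0.2 s.
2. the bun bottom lies flat in the middle of the plate, released (horizontal distance between bun_bottom and plate below 0.012 m and z of bun_bottom in the frame of plate below 0.017 m and angle between the z axis of bun_bottom and the z axis of plate, either way round below 0.12 rad and contact force between the fingers and bun_bottom below 0.05 N), for 0.2 s.
3. the whole burger is stacked: all fillings between bun bottom and bun top, centred on the plate, bun top right way up and released (horizontal distance between each of bun_bottom, patty_1, patty_2, tomato_1, tomato_2, cheese, bun_top and plate below 0.012 m and z of bun_bottom in the frame of plate below 0.017 m and angle between the z axis of each of bun_bottom, patty_1, patty_2, tomato_1, tomato_2, cheese and the z axis of plate, either way round below 0.12 rad and z of each of patty_1, patty_2, tomato_1, tomato_2, cheese in the frame of bun_top below -0.003 m and z of each of patty_1, patty_2, tomato_1, tomato_2, cheese in the frame of plate above 0.022 m and angle between bun_top's own z axis and vertical below 0.12 rad and linear speed of bun_top below 0.02 m/s and z of bun_top in the frame of plate below 0.085 m and contact force between the fingers and bun_top below 0.05 N), for 0.2 s.
At the end, for the whole second after the job is handed in: Bun bottom flat on the plate, all present fillings above it, bun top right way up on top; each within 12 mm of the plate's centre and 0.12 rad of level. Cover over them, centred within 12 mm, its rim flat on the plate (3.5 mm, 0.05 rad). Plate on the worktop; all released and at rest (horizontal distance between each of bun_bottom, patty_1, patty_2, tomato_1, tomato_2, cheese, bun_top, cover and plate below 0.012 m and z of bun_bottom in the frame of plate below 0.017 m and angle between the z axis of each of bun_bottom, patty_1, patty_2, tomato_1, tomato_2, cheese and the z axis of plate, either way round below 0.12 rad and z of each of patty_1, patty_2, tomato_1, tomato_2, cheese in the frame of bun_top below -0.003 m and z of each of patty_1, patty_2, tomato_1, tomato_2, cheese in the frame of plate above 0.022 m and angle between bun_top's own z axis and vertical below 0.12 rad and linear speed of each of bun_top, cover below 0.02 m/s and z of bun_top in the frame of plate below 0.085 m and z of cover in the frame of plate below 0.0085 m and angle between the z axis of cover and the z axis of plate, either way round below 0.05 rad and angle between cover's own z axis and vertical below 0.1 rad and angle between plate's own z axis and vertical below 0.06 rad and height (world z) of plate below 0.01 m and contact force between the fingers and cover below 0.05 N); the robot touches nothing.
It fails at once if the jar, pepper mill or salt shaker is pushed more than 3 cm or tipped over (distance of any of jar, pepper, salt from where it was at the start of the episode above 0.03 m or angle between any of jar, pepper, salt's own z axis and vertical above 0.4 rad).
Of patty_1, patty_2, tomato_1, tomato_2, cheese only 3 to 5 are there at a start; the rules pass over those that are not, and their reading is None.
At some moment in a run one of patty_1, patty_2, tomato_1, tomato_2, cheese, bun_bottom may be knocked a few centimetres aside while the robot is not near it.
Once in a run the grip may slacken for a moment while it holds something.
It also fails if it takes over 210 s, if anything falls off the work surface, if the arm or the gripper's body presses on something with over 40 N, if the wrist force passes 120 N, or if a joint passes its speed limit or range.

## Working session

There is one attempt and no reset: what is moved stays moved. The work goes in short steps, Python scripts to look and compute and a tool call to move; the robot and the scene stay as the last step left them, time stands still between calls to the robot, and variables do not carry over. Pictures are saved under pics/ and viewed, at most 14 in all, crops included, and the job is handed in when it is done.

Besides the shell and the picture viewer there is one more tool, called after ">>>" as name(argument=value, ...) on one line, values as JSON. send_rows: Moves the arm, as the interface text tells. Its arguments: {"type":"object","properties":{"rows":{"type":"array"},"squeeze":{"type":"number"}},"required":["rows"]}

```bash
ls; mkdir -p pics; python3 - <<'E'
from bench import ctrl
import cv2
s=ctrl.observe();print({k:s[k] for k in('clock','ee_pos','tool_rot','finger_gap')},ctrl.grasp_offset)
for n in('top','scene'):
    r=ctrl.read_camera(n);cv2.imwrite(f'pics/{n}0.png',r['frame'][:,:,::-1]);print(n,r['camera_matrix'],r['world_from_camera'],[k for k in r])
E
```

```text
pics
{'clock': 0.0, 'ee_pos': array([0.26874362, 0.59098631, 0.23012343]), 'tool_rot': array([-0.66514113, -3.06984591,  0.00400262]), 'finger_gap': 0.08537910035300487} 0.0187
top [[462.50661238   0.         321.80577954]
 [  0.         462.50661238 195.94305154]
 [  0.           0.           1.        ]] [[ 0.02358782  0.99545294 -0.09228797  0.35639399]
 [-0.9994656   0.02557076  0.0203632   0.02807609]
 [ 0.02263048  0.09175832  0.99552412  1.58352835]
 [ 0.          0.          0.          1.        ]] ['frame', 'camera_matrix', 'world_from_camera']
scene [[419.13569282   0.         323.86451033]
 [  0.         419.13569282 208.07407602]
 [  0.           0.           1.        ]] [[-0.51024422  0.38802167 -0.76752199 -0.64050436]
 [-0.8597526  -0.20748726  0.46666317  0.68408208]
 [ 0.02182439  0.89799121  0.43947182  0.75937971]
 [ 0.          0.          0.          1.        ]] ['frame', 'camera_matrix', 'world_from_camera']
```

View pics/top0.png

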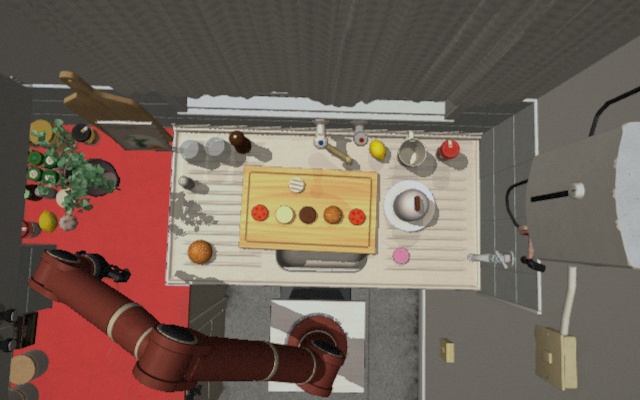

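View pics/scene0.png

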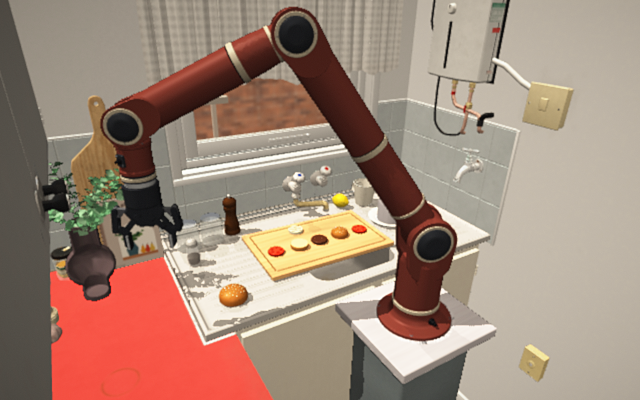

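```bash
cat > h.py <<'E'
from bench import ctrl
import numpy as np, cv2
from scipy.spatial.transform import Rotation as R
def ray(r,u,v,z):
    K=r['camera_matrix'];T=r['world_from_camera']
    d=T[:3,:3]@np.array([(u-K[0,2])/K[0,0],-(v-K[1,2])/K[1,1],-1]);o=T[:3,3]
    return (o+d*(z-o[2])/d[2])[:2]
def blob(r,u,v,z,lo,hi,rad=14):
    """centroid of the HSV mask's connected blob nearest u,v -> world x,y, area"""
    hsv=cv2.cvtColor(r['frame'],cv2.COLOR_RGB2HSV)
    m=cv2.inRange(hsv,np.array(lo),np.array(hi))
    if lo[0]<0: m|=cv2.inRange(hsv,np.array([180+lo[0],lo[1],lo[2]]),np.array([180,hi[1],hi[2]]))
    c=np.zeros_like(m);cv2.circle(c,(u,v),rad,255,-1);m&=c
    n,l,s,ce=cv2.connectedComponentsWithStats(m);i=1+np.argmax(s[1:,4])
    k=cv2.convexHull(np.argwhere(l==i)[:,::-1].astype(np.float32));(cx,cy),rr=cv2.minEnclosingCircle(k)
    M=cv2.moments(k);cu,cv_=M['m10']/M['m00'],M['m01']/M['m00']
    return np.round([cu,cv_,rr,*ray(r,cu,cv_,z)],4)
E
python3 - <<'E'
from h import *
r=ctrl.read_camera('top');f=r['frame']
c=cv2.resize(f[155:275,170:450,::-1],None,fx=2.8,fy=2.8,interpolation=cv2.INTER_CUBIC);cv2.imwrite('pics/c1.png',c)
h=cv2.cvtColor(f,cv2.COLOR_RGB2HSV)
for n,u,v in[('tomL',260,213),('bb',285,215),('pat',308,215),('bt',333,215),('tomR',357,216),('chs',296,186),('pink',401,256),('board',320,235),('board',272,230),('plate',392,215),('cover',405,212),('handle',417,203)]:print(n,h[v,u],h[v+3,u+3],h[v,u-6])
E
```

```text
tomL [  7 193 205] [  6 198 201] [  7 188 193]
bb [ 32  67 206] [ 32  68 206] [ 31  63 206]
pat [ 11 156  93] [ 11 159  96] [ 10 156  98]
bt [ 14 191 174] [ 13 159 162] [ 14 167 192]
tomR [  6 205 203] [  6 206 199] [  5 196 204]
chs [ 39  23 207] [ 19  67 183] [ 41  21 205]
pink [169  89 201] [170  89 194] [169  90 203]
board [ 22 117 200] [ 23 113 201] [ 21 115 202]
board [ 24 105 204] [ 22 118 199] [ 22 115 199]
plate [ 28  19 201] [ 32  25 201] [ 30   9 194]
cover [ 15  28 162] [ 11  27 149] [ 13  23 101]
handle [ 10 179  94] [ 13  40 120] [ 70   8 204]
```

View pics/c1.png

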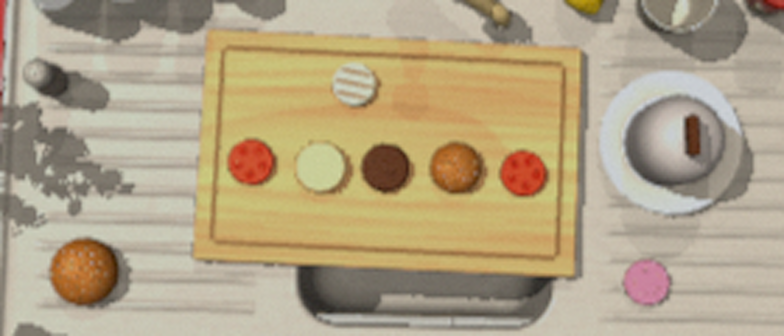

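```bash
python3 - <<'E'
from h import *
r=ctrl.read_camera('top')
P=lambda *a:print(a[0],blob(r,*a[1:]))
P('tomL',260,213,.028,[-5,140,100],[11,255,255])
P('tomR',357,216,.028,[-5,140,100],[11,255,255])
P('bb',285,215,.034,[28,30,150],[45,95,255])
P('pat',308,215,.031,[-10,80,20],[18,255,130])
P('bt',333,215,.03,[5,135,60],[18,255,220])
P('chs',296,186,.030,[0,0,100],[90,72,255])
P('handle',417,203,.146,[0,100,20],[18,255,150],12)
h=cv2.cvtColor(r['frame'],cv2.COLOR_RGB2HSV)
m=cv2.inRange(h,np.array([0,100,20]),np.array([18,255,150]))[190:215,410:426]
print(cv2.minAreaRect(np.argwhere(m>0)[:,::-1].astype(np.float32)))
# plate: bright mask rim
g=cv2.inRange(h,np.array([0,0,185]),np.array([180,45,255]))[175:238,378:444]
print('\n'.join(''.join('#' if x else '.' for x in row) for row in g[::2]))
print('board corners',ray(r,243,167,.018),ray(r,378,172,.018),ray(r,239,248,.018))
print('decoy',ray(r,200,251,.03),'salt',ray(r,186,183,.09),'pepper',ray(r,238,138,.15),'pink',ray(r,401,256,.01))
E
```

```text
tomL [2.594453e+02 2.124969e+02 8.085300e+00 4.394000e-01 2.043000e-01]
tomR [ 3.564176e+02  2.165824e+02  7.905800e+00  4.338000e-01 -1.220000e-01]
bb [2.838751e+02 2.140758e+02 8.145000e+00 4.358000e-01 1.219000e-01]
pat [3.074489e+02 2.148407e+02 8.778800e+00 4.354000e-01 4.300000e-02]
bt [ 3.329077e+02  2.147002e+02  1.012430e+01  4.380000e-01 -4.250000e-02]
chs [2.959547e+02 1.844952e+02 7.776700e+00 5.370000e-01 8.450000e-02]
handle [ 4.170192e+02  2.029655e+02  6.324700e+00  4.752000e-01 -3.001000e-01]
((7.0, 13.0), (12.0, 4.0), 90.0)
...###########.......................................##...........
...########.............................##.......####.............
...#######.####...................................................
...##############.#.######################################.#......
...###########...#######################################..........
...###########..########################################.#.#.##...
...########.##############################################........
...#########################...........###########................
...#############
[... 1100 characters left out ...]
...............#######
..########......####################.....................#########
..########.........##########################.......##############
.#############.........#################..........................
.########################...................######################
.###########################...#..##.....#########################
.##############...........................########################
.#########................................########################
board corners [0.59361384 0.26682637] [ 0.5888193  -0.19450518] [0.31922497 0.26943849]
decoy [0.30664094 0.39606547] salt [0.52555753 0.43720519] pepper [0.66500433 0.26591576] pink [ 0.30475593 -0.27739061]
```

>>> send_rows(rows=[[[8.54,0,0,0,0,0,-0.142],[8.54,0,0,0,0,0,-0.142],[8.54,0,0,0,0,0,-0.142],[8,-4.1,-3,0,0,0,0],[8,-4.1,-3,0,0,0,0],[7,-4.1,-3,0,0,0,0],[6,-4.1,-3,0,0,0,0],[5,-4.1,-3,0,0,0,0]]], squeeze=60)

```text
clock: 1.0
ee_pos: [0.4721, 0.4424, 0.2312]
tool_rot: [-0.001, -3.141, 0.0]
contact_force: [0.4, 1.3, 0.0]
finger_gap: 0.0503
grasp_force: 0.0
```

>>> send_rows(rows=[[[5,0,-4.6,0,0,0,0],[5,0,-4.6,0,0,0,0],[5,0,-4.6,0,0,0,0],[5,0,-4.6,0,0,0,0],[5,0,-4.6,0,0,0,0],[5,0,-4.6,0,0,0,0],[5,0,-4.6,0,0,0,0],[5,0,-4.6,0,0,0,0]]])

```text
clock: 1.8
ee_pos: [0.4701, 0.074, 0.2314]
tool_rot: [0.001, 3.141, -0.0]
contact_force: [1.1, -0.3, 1.3]
finger_gap: 0.0503
grasp_force: 0.0
```

>>> send_rows(rows=[[[5,0,-4.6,0,0,0,0],[5,0,-4.6,0,0,0,0],[5,0,-4.6,0,0,0,0],[5,0,-4.6,0,0,0,0],[5,0,-4.6,0,0,0,0],[5,0,-4.6,0,0,0,0],[5,0,-4.6,0,0,0,0],[5,0,-4.6,0,0,0,0]]])

```text
clock: 2.6
ee_pos: [0.4698, -0.2939, 0.2313]
tool_rot: [0.001, 3.142, 0.0]
contact_force: [1.1, -0.3, 0.3]
finger_gap: 0.0501
grasp_force: 0.0
```

>>> send_rows(rows=[[[5,-0.5,-0.6,1.5,0,0,0],[5,0,0,2,0,0,0],[5,0,0,2,0,0,0],[5,0,0,2,0,0,0],[5,0,0,1.5,0,0,0],[5,0,0,1,0,0,0],[5,0,0,0.5,0,0,0],[5,0,0,0,0,0,0]]])

```text
clock: 3.4
ee_pos: [0.475, -0.2978, 0.1258]
tool_rot: [-0.001, -3.141, -0.001]
contact_force: [0.1, -0.4, 0.5]
finger_gap: 0.05
grasp_force: 0.0
```

```bash
python3 - <<'E'
from h import *
s=ctrl.observe();print(s['ee_pos'],s['contact_force'])
r=ctrl.read_camera('scene');cv2.imwrite('pics/s2.png',cv2.resize(r['frame'][120:300,300:500,::-1],None,fx=3,fy=3))
E
```

```text
[ 0.4749832  -0.29781653  0.12584837] [ 0.06944665 -0.41438556  0.5412363 ]
```

View pics/s2.png

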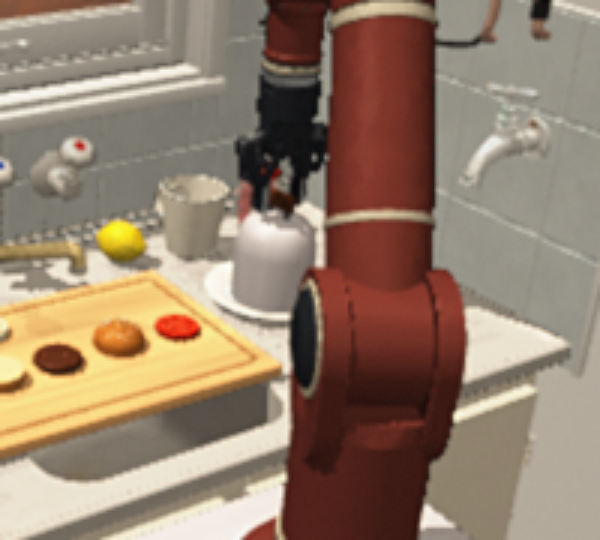

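The fingers straddle the handle (about pixel 280,195 in the crop); close and lift a little.

>>> send_rows(rows=[[[0.5,0,0,0,0,0,0],[0.5,0,0,0,0,0,0],[0.5,0,0,0,0,0,0],[0.5,0,0,0,0,0,0],[0.5,0,0,0,0,0,0],[0.5,0,0,0,0,0,0],[0.5,0,0,0,0,0,0],[0.5,0,0,0,0,0,0]]])

```text
clock: 4.25
ee_pos: [0.4753, -0.2984, 0.1268]
tool_rot: [0.001, 3.141, -0.001]
contact_force: [-1.2, -0.4, 5.2]
finger_gap: 0.0127
grasp_force: 63.4
```

>>> send_rows(rows=[[[0.5,0,0,-0.5,0,0,0],[0.5,0,0,-1,0,0,0],[0.5,0,0,-1,0,0,0],[0.5,0,0,-1.5,0,0,0],[0.5,0,0,-1,0,0,0],[0.5,0,0,-1,0,0,0],[0.5,0,0,-1,0,0,0],[0.5,0,0,0,0,0,0]]])

```text
clock: 5.05
ee_pos: [0.476, -0.2986, 0.198]
tool_rot: [0.001, 3.139, -0.003]
contact_force: [0.3, -0.3, -3.7]
finger_gap: 0.013
grasp_force: 62.4
```

>>> send_rows(rows=[[[0.5,0,2,0,0,0,0],[0.5,0.3,3.5,0,0,0,0],[0.5,0.3,4.3,0,0,0,0],[0.5,0.3,4.5,0,0,0,0],[0.5,0.3,4.5,0,0,0,0],[0.5,0.3,4.5,0,0,0,0],[0.5,0.3,4.5,0,0,0,0],[0.5,0.3,4.5,0,0,0,0]]], squeeze=90)

```text
clock: 5.85
ee_pos: [0.4539, 0.0266, 0.1962]
tool_rot: [-0.002, -3.141, 0.0]
contact_force: [1.0, 0.6, -4.2]
finger_gap: 0.0125
grasp_force: 91.8
```

>>> send_rows(rows=[[[0.5,0.3,4.5,0,0,0,0],[0.5,0.2,4.5,0,0,0,0],[0.5,0,4.5,0,0,0,0],[0.5,0,4.5,0,0,0,0],[0.5,0,4.5,0,0,0,0],[0.5,0,4.5,0,0,0,0],[0.5,0,3.3,0,0,0,0],[0.5,0,1.7,0,0,0,0]]])

```text
clock: 6.65
ee_pos: [0.4481, 0.3493, 0.1958]
tool_rot: [0.007, -3.14, -0.004]
contact_force: [-0.2, 0.3, -3.9]
finger_gap: 0.0122
grasp_force: 91.8
```

>>> send_rows(rows=[[[0.5,0,0,1,0,0,0],[0.5,0,0,1.5,0,0,0],[0.5,0,0,1.5,0,0,0],[0.5,0,0,1.5,0,0,0],[0.5,0,0,0.8,0,0,0],[0.5,0,0,0.4,0,0,0],[0.5,0,0,0.3,0,0,0],[0.5,0,0,0,0,0,0]]])

```text
clock: 7.45
ee_pos: [0.4498, 0.3445, 0.1264]
tool_rot: [0.002, 3.142, -0.0]
contact_force: [-0.4, 0.2, -3.4]
finger_gap: 0.0124
grasp_force: 91.7
```

```bash
python3 - <<'E'
from h import *
s=ctrl.observe();print(s['ee_pos'],s['contact_force'],s['finger_gap'])
r=ctrl.read_camera('scene');cv2.imwrite('pics/s3.png',cv2.resize(r['frame'][100:300,100:420,::-1],None,fx=2.5,fy=2.5))
E
```

```text
[0.44982252 0.34448944 0.12635254] [-0.42837813  0.1649426  -3.37659294] 0.012429315021863783
```

View pics/s3.png

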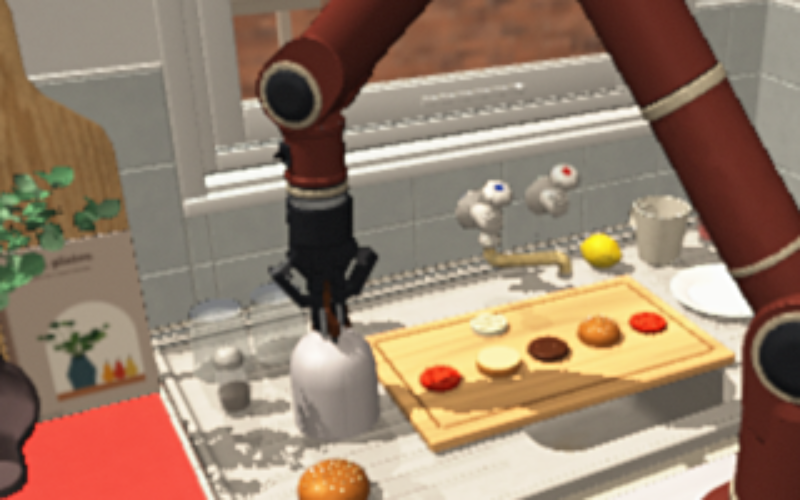

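The cover hangs upright clear of the salt shaker (at about 230,390 in the crop). Lower the last 5 mm, release, and rise.

>>> send_rows(rows=[[[0.5,0,0,0.2,0,0,0],[0.5,0,0,0.1,0,0,0],[0.5,0,0,0.1,0,0,0],[0.5,0,0,0.05,0,0,0],[0.5,0,0,0,0,0,0],[0.5,0,0,0,0,0,0],[1.2,0,0,0,0,0,0],[1.6,0,0,0,0,0,0]]], squeeze=40)

```text
clock: 8.3
ee_pos: [0.45, 0.3452, 0.1221]
tool_rot: [0.001, 3.141, 0.001]
contact_force: [0.6, -0.5, -0.5]
finger_gap: 0.0158
grasp_force: 0.0
```

>>> send_rows(rows=[[[4,0,0,0,0,0,0],[4,0,0,0,0,0,0],[4,0,0,0,0,0,0],[4,0,0,-1,0,0,0],[4,0,0,-2,0,0,0],[4,0,0,-2.5,0,0,0],[4,0,0,-2.5,0,0,0],[4,0,0,0,0,0,0]]])

```text
clock: 9.1
ee_pos: [0.4517, 0.3467, 0.2063]
tool_rot: [0.001, 3.135, 0.009]
contact_force: [0.1, -0.4, 0.3]
finger_gap: 0.0399
grasp_force: 0.0
```

```bash
python3 - <<'E'
from h import *
s=ctrl.observe();print(s['ee_pos'],s['contact_force'],s['finger_gap'])
r=ctrl.read_camera('top');cv2.imwrite('pics/t4.png',cv2.resize(r['frame'][130:280,170:450,::-1],None,fx=2.8,fy=2.8))
h=cv2.cvtColor(r['frame'],cv2.COLOR_RGB2HSV)
P=lambda *a:print(a[0],blob(r,*a[1:]))
P('tomL',260,213,.028,[-5,140,100],[11,255,255])
P('tomR',357,216,.028,[-5,140,100],[11,255,255])
P('bb',284,214,.034,[28,30,150],[45,95,255])
P('pat',308,215,.031,[-10,80,20],[18,255,130])
P('bt',333,215,.03,[5,135,60],[18,255,220])
P('chs',296,186,.030,[0,0,100],[90,72,255])
b=r['frame'].astype(int);bl=(b[:,:,2]-b[:,:,0])[170:242,372:448]
print(np.round(h[205,376:446,1]).tolist());print(h[205,376:446,2].tolist());print(h[172:240,410,1].tolist());print(h[172:240,410,2].tolist())
E
```

```text
[0.45167794 0.3466905  0.20630335] [ 0.12955573 -0.35065975  0.34253865] 0.039913245034977535
tomL [2.594695e+02 2.124642e+02 8.085300e+00 4.395000e-01 2.042000e-01]
tomR [ 3.564176e+02  2.165824e+02  7.905800e+00  4.338000e-01 -1.220000e-01]
bb [2.838618e+02 2.141671e+02 8.298700e+00 4.355000e-01 1.219000e-01]
pat [3.073695e+02 2.148819e+02 8.553200e+00 4.352000e-01 4.330000e-02]
bt [ 3.329508e+02  2.147184e+02  1.012430e+01  4.380000e-01 -4.270000e-02]
chs [2.959333e+02 1.844995e+02 7.776700e+00 5.370000e-01 8.460000e-02]
[106, 54, 36, 35, 32, 34, 34, 34, 4, 7, 5, 8, 8, 14, 19, 27, 1, 9, 10, 11, 11, 10, 9, 10, 12, 10, 10, 9, 12, 11, 9, 9, 12, 10, 11, 12, 10, 11, 8, 12, 12, 10, 10, 9, 10, 10, 9, 12, 10, 11, 13, 9, 9, 10, 10, 11, 12, 8, 5, 14, 36, 36, 36, 35, 35, 36, 34, 35, 34, 36]
[164, 137, 133, 191, 206, 208, 210, 200, 206, 218, 215, 216, 215, 212, 216, 207, 211, 218, 220, 218, 218, 219, 215, 220, 218, 220, 219, 218, 218, 218, 219, 218, 218, 219, 217, 220, 219, 218, 218, 218, 218, 219, 219, 219, 220, 219, 218, 218, 220, 217, 219, 220, 221, 219, 219, 218, 220, 220, 202, 150, 129, 185, 205, 204, 205, 205, 203, 204, 204, 205]
[35, 32, 35, 33, 34, 33, 34, 35, 5, 12, 12, 10, 9, 5, 8, 14, 10, 8, 12, 10, 9, 10, 8, 14, 11, 10, 12, 10, 9, 10, 10, 10, 9, 11, 10, 8, 10, 11, 8, 11, 9, 11, 11, 9, 11, 10, 11, 9, 12, 11, 10, 8, 12, 12, 8, 9, 9, 9, 8, 8, 33, 36, 33, 35, 34, 33, 32, 34]
[175, 192, 192, 184, 173, 179, 180, 180, 199, 220, 218, 219, 217, 215, 214, 217, 212, 217, 219, 219, 219, 219, 219, 219, 218, 219, 219, 219, 219, 219, 219, 219, 219, 217, 219, 220, 219, 218, 216, 218, 218, 218, 218, 218, 218, 219, 217, 219, 218, 217, 219, 219, 219, 219, 218, 219, 219, 219, 203, 158, 138, 177, 194, 189, 194, 193, 184, 190]
```

View pics/t4.png

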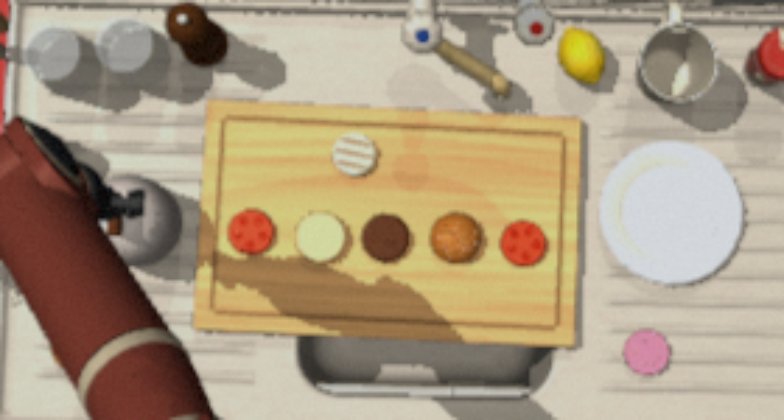

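```bash
python3 - <<'E'
from h import *
s=ctrl.observe();print(s['q'],s['ee_pos'])
r=ctrl.read_camera('top')
for z in(.015,): print('plate',blob(r,410,206,z,[0,0,195],[180,22,255],32))
h=cv2.cvtColor(r['frame'],cv2.COLOR_RGB2HSV)
m=(h[:,:,1]<22)&(h[:,:,2]>190);print(np.where(m[206,380:445])[0][[0,-1]]+380,np.where(m[172:242,410])[0][[0,-1]]+172)
c=cv2.minAreaRect(np.array([[0,0]],np.float32))
E
```

```text
[-0.64342851  0.51318319 -0.0760915   1.70641806  0.04711472  0.91860817
  0.83179774] [0.45066215 0.34580379 0.20426528]
plate [ 4.088906e+02  2.049935e+02  2.585910e+01  4.784000e-01 -3.021000e-01]
[384 434] [180 230]
```

>>> send_rows(rows=[[[5,0,0,0,0,0,0.143],[5,0,0,0,0,0,0.143],[6,0,0,0,0,0,0.143],[7,0,0,0,0,0,0.143],[8,0,0,0,0,0,0.143],[8,0,0,0,0,0,0.143],[8,0,0,0,0,0,0.143],[8,0,0,0,0,0,0.143]]], squeeze=30)

```text
clock: 10.0
ee_pos: [0.4488, 0.3444, 0.2005]
tool_rot: [-1.709, -2.635, 0.004]
contact_force: [-0.1, -0.7, 0.6]
finger_gap: 0.0802
grasp_force: 0.0
```

>>> send_rows(rows=[[[8,0,0,0,0,0,0.143],[8,0,0,0,0,0,0.143],[8,0,0,0,0,0,0.141],[8,-4.5,-0.3,0,0,0,0],[8,-4.5,-0.3,0,0,0,0],[8,-4.5,-0.3,0,0,0,0],[8,-4.5,-0.3,0,0,0,0],[8,-4.4,-0.3,0,0,0,0]]])

```text
clock: 10.8
ee_pos: [0.4332, 0.119, 0.201]
tool_rot: [-2.222, -2.22, 0.003]
contact_force: [0.2, -0.7, 0.4]
finger_gap: 0.08
grasp_force: 0.0
```

>>> send_rows(rows=[[[8,0,0,3,0,0,0],[8,0,0,3,0,0,0],[8,0,0,3,0,0,0],[8,0,0,3,0,0,0],[8,0,0,2,0,0,0],[8,0,0,0,0,0,0],[8,0,0,0,0,0,0],[8,0,0,0,0,0,0]]])

```text
clock: 11.6
ee_pos: [0.435, 0.121, 0.0626]
tool_rot: [2.222, 2.22, 0.002]
contact_force: [0.4, -0.3, 0.1]
finger_gap: 0.0799
grasp_force: 0.0
```

```bash
python3 - <<'E'
from h import *
s=ctrl.observe();print(s['q'],s['ee_pos'],R.from_rotvec(s['tool_rot']).as_matrix().round(3))
E
```

```text
[-0.48708718  0.60527975  0.24454793  2.15900154 -0.35049282  0.41238641
  0.03735299] [0.43496795 0.12101942 0.06259796] [[ 0.001  1.     0.001]
 [ 1.    -0.001  0.   ]
 [ 0.     0.001 -1.   ]]
```

>>> send_rows(rows=[[[8,0.1,0,1.5,0,0,0],[8,0,0,1.5,0,0,0],[8,0,0,1,0,0,0],[8,0,0,0.5,0,0,0],[8,0,0,0.2,0,0,0],[8,0,0,0,0,0,0],[8,0,0,0,0,0,0],[8,0,0,0,0,0,0]]])

```text
clock: 12.4
ee_pos: [0.4347, 0.122, 0.0152]
tool_rot: [2.222, 2.22, 0.001]
contact_force: [-0.2, -0.1, 0.4]
finger_gap: 0.0801
grasp_force: 0.0
```

>>> send_rows(rows=[[[5.5,0,0,0,0,0,0],[5.5,0,0,0,0,0,0],[5.5,0,0,0,0,0,0],[5.5,0,0,0,0,0,0],[5.5,0,0,0,0,0,0],[5.5,0,0,0,0,0,0],[5.5,0,0,0,0,0,0],[5.5,0,0,0,0,0,0]]])

```text
clock: 13.2
ee_pos: [0.4346, 0.122, 0.0154]
tool_rot: [2.222, 2.22, 0.001]
contact_force: [-0.8, -0.2, 6.0]
finger_gap: 0.0608
grasp_force: 31.7
```

>>> send_rows(rows=[[[5.5,0,0,-0.5,0,0,0],[5.5,0,0,-1.5,0,0,0],[5.5,0,0,-2,0,0,0],[5.5,0,0,-2,0,0,0],[5.5,-2,0,-1,0,0,0],[5.5,-4,0.5,0,0,0,0],[5.5,-4,0.5,0,0,0,0],[5.5,-4,0.5,0,0,0,0]]])

```text
clock: 14.0
ee_pos: [0.4493, -0.0192, 0.0851]
tool_rot: [2.221, 2.222, 0.0]
contact_force: [0.7, -1.1, -0.6]
finger_gap: 0.0611
grasp_force: 32.7
```

>>> send_rows(rows=[[[5.5,-4.5,0.5,0,0,0,0],[5.5,-4.5,0.5,0,0,0,0],[5.5,-4.5,0.5,0,0,0,0],[5.5,-4.5,0.5,0,0,0,0],[5.5,-4.5,0.5,0,0,0,0],[5.5,-4,0.4,0,0,0,0],[5.5,-1.9,0,0,0,0,0],[5.5,0,0,0,0,0,0]]])

```text
clock: 14.8
ee_pos: [0.4766, -0.3067, 0.085]
tool_rot: [2.228, 2.212, -0.004]
contact_force: [0.7, 0.5, -0.5]
finger_gap: 0.0607
grasp_force: 32.7
```

```bash
python3 - <<'E'
from h import *
s=ctrl.observe();print(s['q'],s['ee_pos'],s['finger_gap'],s['contact_force'])
r=ctrl.read_camera('top');a=r['frame'][130:280,300:450,::-1]
q=ctrl.read_camera('scene')['frame'][130:280,300:500,::-1]
cv2.imwrite('pics/5.png',cv2.resize(np.hstack([a,q]),None,fx=2.2,fy=2.2,interpolation=cv2.INTER_CUBIC))
E
```

```text
[ 0.40181347  0.67698709  0.20492628  1.82871981 -0.20570989  0.65472835
  0.71882953] [ 0.47663155 -0.30674373  0.08496224] 0.06072246101874408 [ 0.68351872  0.53135888 -0.47739504]
```

View pics/5.png

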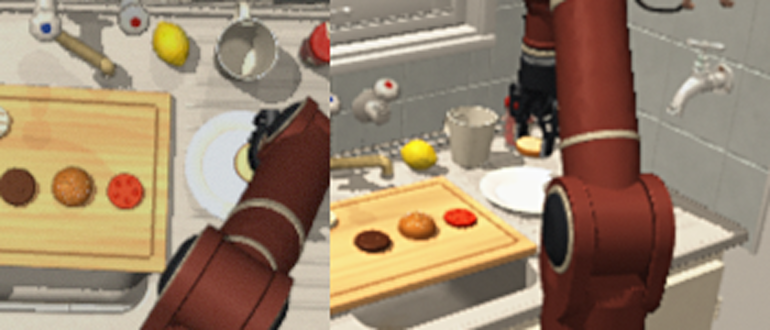

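The bun bottom (pale, about 530,145) is held level over the plate; lower it.

>>> send_rows(rows=[[[5.5,0,0,1.5,0,0,0],[5.5,0,0,2,0,0,0],[5.5,0,0,2,0,0,0],[5.5,0,0,1.2,0,0,0],[5.5,0,0,0.7,0,0,0],[5.5,0,0,0.4,0,0,0],[5.5,0,0,0.1,0,0,0],[5.5,0,0,0,0,0,0]]])

```text
clock: 15.7
ee_pos: [0.4783, -0.3023, 0.0063]
tool_rot: [2.222, 2.22, 0.0]
contact_force: [0.6, -0.3, 0.3]
finger_gap: 0.0611
grasp_force: 32.7
```

>>> send_rows(rows=[[[5.5,0,0,0.1,0,0,0],[5.5,0,0,0.1,0,0,0],[5.5,0,0,0.1,0,0,0],[5.5,0,0,0,0,0,0],[5.5,0,0,0,0,0,0],[6.5,0,0,0,0,0,0],[7.5,0,0,0,0,0,0],[7.5,0,0,0,0,0,0]]])

```text
clock: 16.5
ee_pos: [0.478, -0.3021, 0.0029]
tool_rot: [2.222, 2.22, -0.0]
contact_force: [-0.0, -0.2, -0.2]
finger_gap: 0.0746
grasp_force: 0.0
```

>>> send_rows(rows=[[[7.5,0,0,0,0,0,0],[7.5,0,0,-0.5,0,0,0],[7.5,0,0,-1.5,0,0,0],[7.5,0,0,-3,0,0,0],[7.5,0,0,-4,0,0,0],[7.5,2,0,-3,0,0,0],[7.5,4,0,0,0,0,0],[7.5,4.5,0,0,0,0,0]]])

```text
clock: 17.3
ee_pos: [0.479, -0.198, 0.1256]
tool_rot: [2.223, 2.212, 0.003]
contact_force: [0.1, 0.5, 0.5]
finger_gap: 0.0754
grasp_force: 0.0
```

>>> send_rows(rows=[[[7.5,4.5,0,0,0,0,0],[7.5,4.5,0,0,0,0,0],[7.5,4.5,0,0,0,0,0],[7.5,4.5,-1,0,0,0,0],[7.5,4,-1.5,0,0,0,0],[7.5,2,-1.8,0,0,0,0],[7.5,0,0,0,0,0,0],[7.5,0,0,0,0,0,0]]])

```text
clock: 18.1
ee_pos: [0.4357, 0.0432, 0.1238]
tool_rot: [2.22, 2.221, 0.002]
contact_force: [0.4, -0.5, -0.0]
finger_gap: 0.0746
grasp_force: 0.0
```

```bash
cat > m.py <<'E'
from h import *
s=ctrl.observe();print('ee',s['ee_pos'].round(4),s['contact_force'].round(1))
r=ctrl.read_camera('top');import sys
def P(*a):
    try: print(a[0],blob(r,*a[1:]))
    except Exception as e: print(a[0],'none')
C={'tomL':(260,213,.028,[-5,140,100],[11,255,255]),'tomR':(357,216,.028,[-5,140,100],[11,255,255]),'pat':(308,215,.031,[-10,80,20],[18,255,130]),
'bt':(333,215,.03,[5,135,60],[18,255,220]),'chs':(296,186,.030,[0,0,100],[90,72,255]),'plate':(410,206,.015,[0,0,195],[180,22,255],32)}
for k,v in C.items(): P(k,*v)
# placed piece on plate: anything saturated there
z=float(sys.argv[1]);lo,hi=eval(sys.argv[2]);P('placed',409,205,z,lo,hi,22)
E
python3 m.py .021 '[25,35,100],[45,120,255]'
```

```text
ee [0.4357 0.0432 0.1238] [ 0.4 -0.5 -0. ]
tomL [2.594453e+02 2.124969e+02 8.085300e+00 4.394000e-01 2.043000e-01]
tomR [ 3.564262e+02  2.165836e+02  8.178000e+00  4.338000e-01 -1.221000e-01]
pat [3.078760e+02 2.149955e+02 1.400010e+01 4.349000e-01 4.160000e-02]
bt [ 3.351959e+02  2.154008e+02  1.180100e+01  4.359000e-01 -5.030000e-02]
chs [2.959858e+02 1.841463e+02 7.826300e+00 5.382000e-01 8.440000e-02]
plate [ 4.089055e+02  2.049773e+02  2.583170e+01  4.785000e-01 -3.022000e-01]
placed [ 4.094580e+02  2.049545e+02  8.630900e+00  4.781000e-01 -3.028000e-01]
```

>>> send_rows(rows=[[[7.5,0,0,2.5,0,0,0],[7.5,0,0,3,0,0,0],[7.5,0,0,2.5,0,0,0],[7.5,0,0,1.5,0,0,0],[7.5,0,0,0.9,0,0,0],[7.5,0,0,0.4,0,0,0],[7.5,0,0,0,0,0,0],[7.5,0,0,0,0,0,0]]])

```text
clock: 18.95
ee_pos: [0.436, 0.0427, 0.0154]
tool_rot: [2.222, 2.219, 0.002]
contact_force: [-0.2, 0.2, 0.2]
finger_gap: 0.0752
grasp_force: 0.0
```

>>> send_rows(rows=[[[5.3,0,0,0,0,0,0],[5.3,0,0,0,0,0,0],[5.3,0,0,0,0,0,0],[5.3,0,0,0,0,0,0],[5.3,0,0,0,0,0,0],[5.3,0,0,0,0,0,0],[5.3,0,0,-0.5,0,0,0],[5.3,0,0,-1,0,0,0]]])

```text
clock: 19.75
ee_pos: [0.4349, 0.043, 0.0301]
tool_rot: [-2.222, -2.22, 0.001]
contact_force: [0.5, 0.2, -0.3]
finger_gap: 0.0586
grasp_force: 32.5
```

>>> send_rows(rows=[[[5.3,0,0,-2,0,0,0],[5.3,0,0,-2,0,0,0],[5.3,0,0,-1.5,0,0,0],[5.3,-2,0.3,0,0,0,0],[5.3,-4,0.5,0,0,0,0],[5.3,-4,0.5,0,0,0,0],[5.3,-4,0.5,0,0,0,0],[5.3,-4,0.5,0,0,0,0]]])

```text
clock: 20.55
ee_pos: [0.4581, -0.1385, 0.0856]
tool_rot: [2.222, 2.221, 0.0]
contact_force: [1.1, -0.1, -0.0]
finger_gap: 0.0584
grasp_force: 32.5
```

>>> send_rows(rows=[[[5.3,-4,0.5,0,0,0,0],[5.3,-4,0.5,0,0,0,0],[5.3,-4,0.5,0,0,0,0],[5.3,-3,0.3,0,0,0,0],[5.3,-1.5,0.2,0,0,0,0],[5.3,0,0,1,0,0,0],[5.3,0,0,1.5,0,0,0],[5.3,0,0,1.5,0,0,0]]])

```text
clock: 21.35
ee_pos: [0.478, -0.2986, 0.0439]
tool_rot: [-2.217, -2.222, -0.002]
contact_force: [1.0, 0.7, -0.2]
finger_gap: 0.0588
grasp_force: 32.5
```

>>> send_rows(rows=[[[5.3,0,0,0.5,0,0,0],[5.3,0,0,0.5,0,0,0],[5.3,0,0,0,0,0,0],[5.3,0,0,0,0,0,0],[5.3,0,0,0,0,0,0],[5.3,0,0,0,0,0,0],[5.3,0,0,0,0,0,0],[5.3,0,0,0,0,0,0]]])

```text
clock: 22.15
ee_pos: [0.478, -0.3022, 0.035]
tool_rot: [2.222, 2.22, 0.0]
contact_force: [0.3, -0.5, -0.5]
finger_gap: 0.0588
grasp_force: 32.5
```

```bash
python3 m.py .038 '[-10,80,20],[18,255,130]'
```

```text
ee [ 0.478  -0.3022  0.035 ] [ 0.3 -0.5 -0.5]
tomL [2.594453e+02 2.124969e+02 8.085300e+00 4.394000e-01 2.043000e-01]
tomR [ 3.56464e+02  2.16584e+02  8.09030e+00  4.33800e-01 -1.22200e-01]
pat none
bt [ 3.329956e+02  2.148245e+02  1.012430e+01  4.376000e-01 -4.280000e-02]
chs [2.959702e+02 1.844813e+02 7.776700e+00 5.370000e-01 8.450000e-02]
plate [ 3.980814e+02  2.020407e+02  2.423330e+01  4.876000e-01 -2.650000e-01]
placed [ 4.176944e+02  2.037476e+02  1.543670e+01  4.816000e-01 -3.270000e-01]
```

>>> send_rows(rows=[[[5.3,0,0,0.7,0,0,0],[5.3,0,0,0.5,0,0,0],[5.3,0,0,0.3,0,0,0],[5.3,0,0,0.1,0,0,0],[5.3,0,0,0,0,0,0],[5.3,0,0,0,0,0,0],[6.3,0,0,0,0,0,0],[7.3,0,0,0,0,0,0]]])

```text
clock: 23.0
ee_pos: [0.4782, -0.3023, 0.0186]
tool_rot: [2.222, 2.22, -0.0]
contact_force: [0.2, -0.5, -0.6]
finger_gap: 0.0728
grasp_force: 0.0
```

>>> send_rows(rows=[[[7.3,0,0,0,0,0,0],[7.3,0,0,-0.5,0,0,0],[7.3,0,0,-1.5,0,0,0],[7.3,0,0,-3,0,0,0],[7.3,0,0,-4,0,0,0],[7.3,2,0,-1.5,0,0,0],[7.3,4,0.6,0,0,0,0],[7.3,4.5,0.6,0,0,0,0]]])

```text
clock: 23.8
ee_pos: [0.4906, -0.1979, 0.1252]
tool_rot: [2.224, 2.213, 0.001]
contact_force: [1.8, 0.1, -0.8]
finger_gap: 0.0728
grasp_force: 0.0
```

>>> send_rows(rows=[[[7.3,4.5,0.6,0,0,0,0],[7.3,4.5,0.6,0,0,0,0],[7.3,4.5,0.6,0,0,0,0],[7.3,4.5,0.7,0,0,0,0],[7.3,4.5,0.8,0,0,0,0],[7.3,3.7,0.8,0,0,0,0],[7.3,2,0.6,0,0,0,0],[7.3,0,0,0,0,0,0]]])

```text
clock: 24.6
ee_pos: [0.538, 0.09, 0.1239]
tool_rot: [-2.213, -2.228, -0.004]
contact_force: [-0.3, -0.9, 0.3]
finger_gap: 0.0731
grasp_force: 0.0
```

```bash
python3 m.py .034 '[-10,80,20],[18,255,130]'
```

```text
ee [0.538  0.09   0.1239] [-0.3 -0.9  0.3]
tomL [2.593514e+02 2.124667e+02 8.071700e+00 4.395000e-01 2.046000e-01]
tomR [ 3.564921e+02  2.164735e+02  8.090300e+00  4.341000e-01 -1.223000e-01]
pat [2.987018e+02 2.125105e+02 1.001260e+01 4.425000e-01 7.260000e-02]
bt [ 3.328171e+02  2.124671e+02  1.264920e+01  4.455000e-01 -4.210000e-02]
chs none
plate [ 4.093137e+02  2.048621e+02  2.577120e+01  4.789000e-01 -3.036000e-01]
placed [ 4.089718e+02  2.051231e+02  8.566200e+00  4.765000e-01 -2.984000e-01]
```

>>> send_rows(rows=[[[7.3,0,0,2,0,0,0],[7.3,0,0,3,0,0,0],[7.3,0,0,2.5,0,0,0],[7.3,0,0,1.6,0,0,0],[7.3,0,0,1,0,0,0],[7.3,0,0,0.5,0,0,0],[7.3,0,0,0,0,0,0],[7.3,0,0,0,0,0,0]]])

```text
clock: 25.45
ee_pos: [0.538, 0.0844, 0.0186]
tool_rot: [2.222, 2.219, 0.002]
contact_force: [0.2, 0.9, -0.6]
finger_gap: 0.0729
grasp_force: 0.0
```

>>> send_rows(rows=[[[4.5,0,0,0,0,0,0],[4.5,0,0,0,0,0,0],[4.5,0,0,0,0,0,0],[4.5,0,0,0,0,0,0],[4.5,0,0,0,0,0,0],[4.5,0,0,0,0,0,0],[4.5,0,0,-0.5,0,0,0],[4.5,0,0,-1,0,0,0]]])

```text
clock: 26.25
ee_pos: [0.5367, 0.0849, 0.0327]
tool_rot: [-2.222, -2.22, 0.002]
contact_force: [-0.0, 0.4, 0.3]
finger_gap: 0.0502
grasp_force: 31.2
```

>>> send_rows(rows=[[[4.5,0,0,-2,0,0,0],[4.5,0,0,-2,0,0,0],[4.5,0,0,-1.5,0,0,0],[4.5,-2,-0.4,0,0,0,0],[4.5,-4,-0.6,0,0,0,0],[4.5,-4,-0.6,0,0,0,0],[4.5,-4,-0.6,0,0,0,0],[4.5,-4,-0.6,0,0,0,0]]])

```text
clock: 27.05
ee_pos: [0.509, -0.0966, 0.0885]
tool_rot: [2.221, 2.22, 0.001]
contact_force: [0.6, -0.1, -0.4]
finger_gap: 0.0497
grasp_force: 31.3
```

>>> send_rows(rows=[[[4.5,-4.5,-0.7,0,0,0,0],[4.5,-4.5,-0.7,0,0,0,0],[4.5,-4.5,-0.7,0,0,0,0],[4.5,-4,-0.6,0,0,0,0],[4.5,-2.2,-0.4,0,0,0,0],[4.5,-1,0,0,0,0,0],[4.5,0,0,1.5,0,0,0],[4.5,0,0,2,0,0,0]]])

```text
clock: 27.85
ee_pos: [0.4795, -0.3016, 0.0537]
tool_rot: [2.22, 2.22, 0.003]
contact_force: [0.6, 0.2, 0.1]
finger_gap: 0.0503
grasp_force: 31.3
```

>>> send_rows(rows=[[[4.5,0,0,0.5,0,0,0],[4.5,0,0,0,0,0,0],[4.5,0,0,0,0,0,0],[4.5,0,0,0,0,0,0],[4.5,0,0,0,0,0,0],[4.5,0,0,0,0,0,0],[4.5,0,0,0,0,0,0],[4.5,0,0,0,0,0,0]]])

```text
clock: 28.65
ee_pos: [0.478, -0.3022, 0.048]
tool_rot: [2.222, 2.22, -0.0]
contact_force: [0.6, -0.4, -1.2]
finger_gap: 0.0502
grasp_force: 31.3
```

```bash
python3 m.py .038 '[-10,80,20],[18,255,130]'
```

```text
ee [ 0.478  -0.3022  0.048 ] [ 0.6 -0.4 -1.2]
tomL [2.594583e+02 2.124814e+02 8.085300e+00 4.395000e-01 2.042000e-01]
tomR [ 3.564176e+02  2.165824e+02  7.905800e+00  4.338000e-01 -1.220000e-01]
pat none
bt [ 3.330816e+02  2.147838e+02  9.999400e+00  4.378000e-01 -4.310000e-02]
chs none
plate [ 3.987367e+02  2.029505e+02  2.482450e+01  4.845000e-01 -2.673000e-01]
placed [ 4.210505e+02  2.050783e+02  1.634790e+01  4.774000e-01 -3.384000e-01]
```

>>> send_rows(rows=[[[4.5,0,0,0.7,0,0,0],[4.5,0,0,0.4,0,0,0],[4.5,0,0,0.2,0,0,0],[4.5,0,0,0.05,0,0,0],[4.5,0,0,0,0,0,0],[4.5,0,0,0,0,0,0],[5.8,0,0,0,0,0,0],[7,0,0,0,0,0,0]]])

```text
clock: 29.5
ee_pos: [0.478, -0.3018, 0.0339]
tool_rot: [-2.222, -2.22, -0.0]
contact_force: [0.0, -0.3, -0.1]
finger_gap: 0.0698
grasp_force: 0.0
```

>>> send_rows(rows=[[[7.3,0,0,0,0,0,0],[7.3,0,0,-0.5,0,0,0],[7.3,0,0,-1.5,0,0,0],[7.3,0,0,-3,0,0,0],[7.3,0,0,-3,0,0,0],[7.3,2,-0.3,-1,0,0,0],[7.3,4,-1.2,0,0,0,0],[7.3,4,-1.2,0,0,0,0]]])

```text
clock: 30.3
ee_pos: [0.4512, -0.2016, 0.1251]
tool_rot: [2.223, 2.217, 0.001]
contact_force: [0.1, 0.8, -0.0]
finger_gap: 0.073
grasp_force: 0.0
```

>>> send_rows(rows=[[[7.3,4,-1,0,0,0,0],[7.3,3,-0.7,0,0,0,0],[7.3,1,0,0,0,0,0],[7.3,0,0,2,0,0,0],[7.3,0,0,2,0,0,0],[7.3,0,0,1,0,0,0],[7.3,0,0,0,0,0,0],[7.3,0,0,0,0,0,0]]])

```text
clock: 31.1
ee_pos: [0.4346, -0.1228, 0.0746]
tool_rot: [2.223, 2.219, -0.0]
contact_force: [-1.7, -0.2, 0.0]
finger_gap: 0.073
grasp_force: 0.0
```

```bash
python3 m.py .046 '[0,0,60],[90,72,195]'; python3 - <<'E'
from h import *
r=ctrl.read_camera('top');q=ctrl.read_camera('scene')
cv2.imwrite('pics/6.png',cv2.resize(np.hstack([r['frame'][160:250,350:450,::-1],q['frame'][170:260,330:430,::-1]]),None,fx=4,fy=4,interpolation=cv2.INTER_CUBIC))
E
```

```text
ee [ 0.4346 -0.1228  0.0746] [-1.7 -0.2  0. ]
tomL [2.594453e+02 2.124969e+02 8.085300e+00 4.394000e-01 2.043000e-01]
tomR [ 3.593472e+02  2.047361e+02  3.201700e+00  4.740000e-01 -1.313000e-01]
pat none
bt [ 3.331384e+02  2.147536e+02  1.000060e+01  4.379000e-01 -4.330000e-02]
chs none
plate [ 4.109732e+02  2.029366e+02  2.571610e+01  4.856000e-01 -3.092000e-01]
placed [ 4.156756e+02  2.076442e+02  9.250100e+00  4.677000e-01 -3.185000e-01]
```

View pics/6.png

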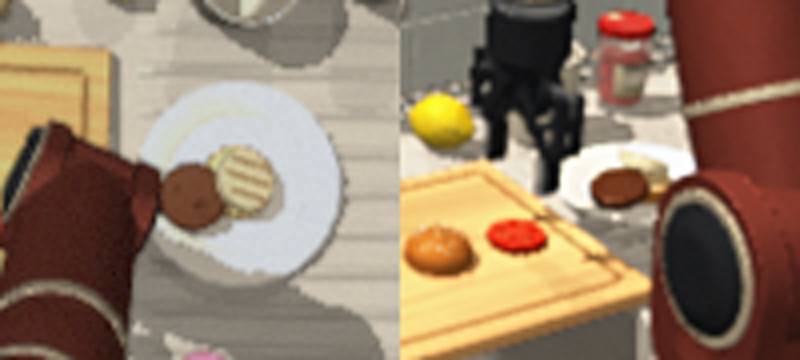

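The patty has been knocked aside: it leans at about (398,209) in the full frame, with the cheese at (411,205). I'll clear the arm for a better look.

>>> send_rows(rows=[[[7.3,0,0,-3,0,0,0],[7.3,2,0,-3,0,0,0],[7.3,4,0.5,-3,0,0,0],[7.3,4,0.5,-2,0,0,0],[7.3,4,0.5,0,0,0,0],[7.3,3,0.5,0,0,0,0],[7.3,1,0,0,0,0,0],[7.3,0,0,0,0,0,0]]])

```text
clock: 32.05
ee_pos: [0.4541, 0.0589, 0.1844]
tool_rot: [-2.219, -2.224, -0.001]
contact_force: [0.2, 0.0, 0.4]
finger_gap: 0.0731
grasp_force: 0.0
```

```bash
python3 - <<'E'
from h import *
r=ctrl.read_camera('top');q=ctrl.read_camera('scene')
print('plate',blob(r,409,205,.015,[0,0,195],[180,25,255],32))
h=cv2.cvtColor(r['frame'],cv2.COLOR_RGB2HSV)
print('pat',blob(r,398,209,.025,[-10,100,20],[16,255,150],14))
cv2.imwrite('pics/7.png',cv2.resize(np.hstack([r['frame'][175:239,375:445,::-1],q['frame'][186:250,360:430,::-1]]),None,fx=5.6,fy=5.6,interpolation=cv2.INTER_CUBIC))
E
```

```text
plate [ 4.088908e+02  2.049552e+02  2.593900e+01  4.785000e-01 -3.021000e-01]
pat [ 3.977200e+02  2.088338e+02  8.310500e+00  4.636000e-01 -2.621000e-01]
```

View pics/7.png

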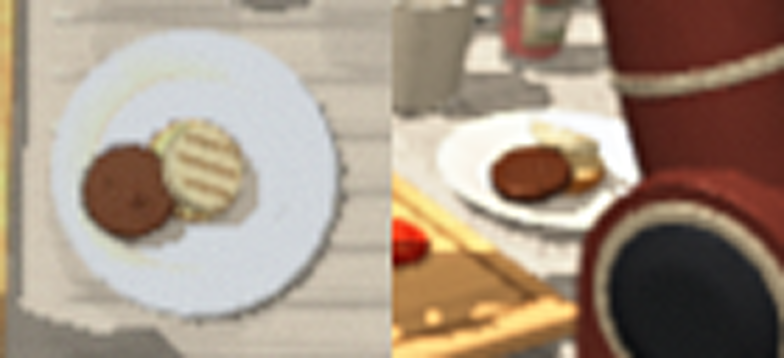

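>>> send_rows(rows=[[[7.3,-2,0.2,0,0,0,0],[7.3,-4,0.3,0,0,0,0],[7.3,-4.5,0.3,0,0,0,0],[7.3,-4.5,0.3,0,0,0,0],[7.3,-4.5,0.3,0,0,0,0],[7.3,-4.5,0.3,0,0,0,0],[7.3,-4.5,0.3,0,0,0,0],[7.3,-4,0.3,0,0,0,0]]])

```text
clock: 32.95
ee_pos: [0.4746, -0.2724, 0.1842]
tool_rot: [2.229, 2.213, -0.003]
contact_force: [1.1, -0.1, -0.7]
finger_gap: 0.0731
grasp_force: 0.0
```

>>> send_rows(rows=[[[7.3,-2.5,0,0,0,0,0],[7.3,-1.4,0,0,0,0,0],[7.3,0,0,0,0,0,-0.117],[7.3,0,0,2.5,0,0,-0.117],[7.3,0,0,3,0,0,-0.117],[7.3,0,0,3,0,0,0],[7.3,0,0,2,0,0,0],[7.3,0,0,0,0,0,0]]])

```text
clock: 33.75
ee_pos: [0.474, -0.3051, 0.0764]
tool_rot: [-1.797, -2.567, 0.001]
contact_force: [-0.7, 0.2, -0.3]
finger_gap: 0.073
grasp_force: 0.0
```

>>> send_rows(rows=[[[7.3,0,0,2,0,0,0],[7.3,0,0,1.5,0,0,0],[7.3,0,0,1,0,0,0],[7.3,0,0,0,0,0,0],[7.3,0,0,0,0,0,0],[7.3,0,0,0,0,0,0],[7.3,0,0,0,0,0,0],[7.3,0,0,0,0,0,0]]])

```text
clock: 34.55
ee_pos: [0.4773, -0.3065, 0.0348]
tool_rot: [1.8, 2.573, 0.0]
contact_force: [-0.8, -0.8, 0.4]
finger_gap: 0.0733
grasp_force: 0.0
```

>>> send_rows(rows=[[[7.3,0,0,0.4,0,0,0],[7.3,0,0,0.2,0,0,0],[4.5,0,0,0,0,0,0],[4.5,0,0,0,0,0,0],[4.5,0,0,0,0,0,0],[4.5,0,0,0,0,0,0],[4.5,0,0,0,0,0,0],[4.5,0,0,0,0,0,0]]])

```text
clock: 35.35
ee_pos: [0.4769, -0.3063, 0.0282]
tool_rot: [-1.801, -2.574, 0.0]
contact_force: [-0.6, -0.4, -0.7]
finger_gap: 0.0501
grasp_force: 32.0
```

>>> send_rows(rows=[[[4.5,0,0,-0.5,0,0,0],[4.5,0,0,-1,0,0,0],[4.5,0,0,-2,0,0,0],[4.5,0,0,-2,0,0,0],[4.5,0,0,-1,0,0,0],[4.5,0,0,0,0,0,0],[4.5,0,0,0,0,0,0],[4.5,0,0,0,0,0,0]]])

```text
clock: 36.15
ee_pos: [0.4763, -0.3059, 0.0923]
tool_rot: [-1.8, -2.573, 0.0]
contact_force: [0.3, 0.8, -0.6]
finger_gap: 0.0505
grasp_force: 32.0
```

```bash
python3 - <<'E'
from h import *
r=ctrl.read_camera('top');q=ctrl.read_camera('scene')
print(blob(r,398,209,.025,[-10,100,20],[16,255,150],14))
cv2.imwrite('pics/8.png',cv2.resize(np.hstack([r['frame'][175:239,375:445,::-1],q['frame'][170:234,360:430,::-1]]),None,fx=5.6,fy=5.6,interpolation=cv2.INTER_CUBIC))
E
```

```text
[ 3.980000e+02  2.087737e+02  8.246300e+00  4.639000e-01 -2.630000e-01]
```

View pics/8.png

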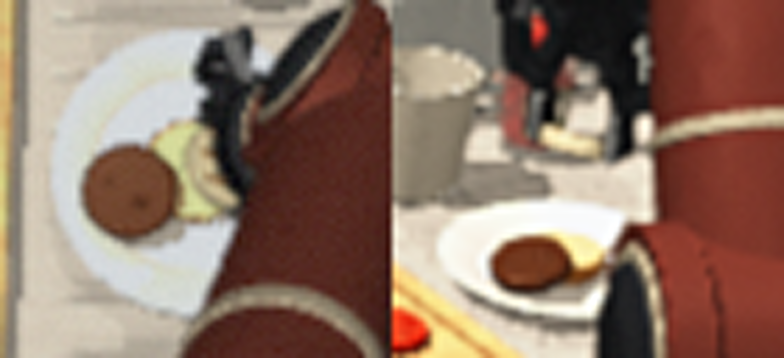

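>>> send_rows(rows=[[[4.5,0,0,0,0,0,0.117],[4.5,0,0,0,0,0,0.117],[4.5,0,0,0,0,0,0.117],[4.5,2,-0.3,0,0,0,0],[4.5,4,-0.4,0,0,0,0],[4.5,4,-0.4,0,0,0,0],[4.5,4,-0.4,0,0,0,0],[4.5,4,-0.4,0,0,0,0]]])

```text
clock: 37.05
ee_pos: [0.4577, -0.1248, 0.0927]
tool_rot: [-2.222, -2.22, 0.001]
contact_force: [0.6, 1.0, -0.4]
finger_gap: 0.0505
grasp_force: 32.1
```

>>> send_rows(rows=[[[4.5,4,-0.4,0,0,0,0],[4.5,4,-0.4,0,0,0,0],[4.5,4,-0.4,0,0,0,0],[4.5,4,-0.4,0,0,0,0],[4.5,2.5,-0.2,0,0,0,0],[4.5,0,0,1.5,0,0,0],[4.5,0,0,2,0,0,0],[4.5,0,0,2,0,0,0]]])

```text
clock: 37.85
ee_pos: [0.4405, 0.0593, 0.0374]
tool_rot: [2.221, 2.222, 0.0]
contact_force: [0.3, 0.4, -0.4]
finger_gap: 0.0504
grasp_force: 32.1
```

>>> send_rows(rows=[[[4.5,0,0,0.8,0,0,0],[4.5,0,0,0.4,0,0,0],[4.5,0,0,0.2,0,0,0],[4.5,0,0,0.1,0,0,0],[4.5,0,0,0,0,0,0],[5.5,0,0,0,0,0,0],[7,0,0,0,0,0,0],[7,0,0,0,0,0,0]]])

```text
clock: 38.65
ee_pos: [0.4408, 0.0586, 0.0234]
tool_rot: [2.222, 2.22, 0.001]
contact_force: [0.6, 0.1, 0.9]
finger_gap: 0.0703
grasp_force: 0.0
```

>>> send_rows(rows=[[[7.3,0,0,-1,0,0,0],[7.3,0,0,-3,0,0,0],[7.3,0,0,-4,0,0,0],[7.3,0,0,-3,0,0,0],[7.3,-3,0,0,0,0,0],[7.3,-4,0.2,0,0,0,0],[7.3,-4,0.3,0,0,0,0],[7.3,-4,0.3,0,0,0,0]]])

```text
clock: 39.45
ee_pos: [0.4482, -0.0926, 0.1341]
tool_rot: [2.221, 2.221, 0.001]
contact_force: [0.9, -0.7, 0.2]
finger_gap: 0.0726
grasp_force: 0.0
```

```bash
python3 - <<'E'
from h import *
s=ctrl.observe();print(s['ee_pos'],s['q'][6])
r=ctrl.read_camera('top')
print('pat',blob(r,398,209,.025,[-10,100,20],[16,255,150],14))
print('chs',blob(r,303,213,.03,[0,0,100],[90,72,255],14))
print('bb',blob(r,411,205,.021,[25,35,100],[45,120,255],14))
E
```

```text
[ 0.44816207 -0.09257251  0.1340576 ] 0.4121965378944954
pat [ 3.979761e+02  2.087385e+02  8.310500e+00  4.640000e-01 -2.629000e-01]
chs [3.009219e+02 2.130781e+02 7.709800e+00 4.408000e-01 6.510000e-02]
bb [ 4.103904e+02  2.046703e+02  8.544400e+00  4.792000e-01 -3.060000e-01]
```

>>> send_rows(rows=[[[7.4,-3,0.3,0,0,0,0],[7.4,-4.5,0.4,0,0,0,0],[7.4,-4.5,0.4,0,0,0,0],[7.4,-3.5,0.4,0,0,0,0],[7.4,-1.6,0.1,0,0,0,0],[7.4,0,0,0,0,0,-0.117],[7.4,0,0,0,0,0,-0.117],[7.4,0,0,0,0,0,-0.117]]])

```text
clock: 40.3
ee_pos: [0.4639, -0.2609, 0.1334]
tool_rot: [-1.792, -2.579, -0.001]
contact_force: [0.5, -0.1, -0.8]
finger_gap: 0.0742
grasp_force: 0.0
```

>>> send_rows(rows=[[[7.4,0,0,2,0,0,0],[7.4,0,0,2.5,0,0,0],[7.4,0,0,2.5,0,0,0],[7.4,0,0,2,0,0,0],[7.4,0,0,1,0,0,0],[7.4,0,0,0,0,0,0],[7.4,0,0,0,0,0,0],[7.4,0,0,0,0,0,0]]])

```text
clock: 41.1
ee_pos: [0.4648, -0.2625, 0.0343]
tool_rot: [1.799, 2.573, 0.0]
contact_force: [-0.2, 0.5, -0.5]
finger_gap: 0.0742
grasp_force: 0.0
```

>>> send_rows(rows=[[[7.4,0,0,1,0,0,0],[7.4,0,0,0.6,0,0,0],[7.4,0,0,0.4,0,0,0],[7.4,0,0,0,0,0,0],[5.3,0,0,0,0,0,0],[5.3,0,0,0,0,0,0],[5.3,0,0,0,0,0,0],[5.3,0,0,0,0,0,0]]])

```text
clock: 41.9
ee_pos: [0.4641, -0.2623, 0.0133]
tool_rot: [1.8, 2.574, 0.0]
contact_force: [-0.0, -0.1, 1.6]
finger_gap: 0.0587
grasp_force: 32.1
```

>>> send_rows(rows=[[[5.3,0,0,0,0,0,0],[5.3,0,0,-0.4,0,0,0],[5.3,0,0,-1,0,0,0],[5.3,0,0,-1.5,0,0,0],[5.3,0,0,-1.5,0,0,0],[5.3,0,0,-1,0,0,0],[5.3,0,0,0,0,0,0],[5.3,0,0,0,0,0,0]]])

```text
clock: 42.7
ee_pos: [0.464, -0.2622, 0.0673]
tool_rot: [1.801, 2.574, 0.0]
contact_force: [-0.1, 0.0, -0.0]
finger_gap: 0.0592
grasp_force: 32.3
```

```bash
python3 - <<'E'
from h import *
r=ctrl.read_camera('top');q=ctrl.read_camera('scene')
print('bb',blob(r,411,205,.021,[25,35,100],[45,120,255],14))
cv2.imwrite('pics/9.png',cv2.resize(np.hstack([r['frame'][175:239,375:445,::-1],q['frame'][160:234,360:430,::-1][:64]]),None,fx=5.6,fy=5.6,interpolation=cv2.INTER_CUBIC))
E
```

```text
Traceback (most recent call last):
  File "h.py", line 14, in blob
    n,l,s,ce=cv2.connectedComponentsWithStats(m);i=1+np.argmax(s[1:,4])
                                                     ~~~~~~~~~^^^^^^^^^
ValueError: attempt to get argmax of an empty sequence
```

>>> send_rows(rows=[[[5.3,0,0,0,0,0,0.117],[5.3,0,0,0,0,0,0.117],[5.3,0,0,0,0,0,0.117],[5.3,-1,0.4,0,0,0,0],[5.3,-2,0.7,0,0,0,0],[5.3,-1,0.35,0,0,0,0],[5.3,0,0,1,0,0,0],[5.3,0,0,1.5,0,0,0]]])

```text
clock: 43.6
ee_pos: [0.4785, -0.3026, 0.0417]
tool_rot: [2.222, 2.22, 0.001]
contact_force: [0.1, -0.2, -1.0]
finger_gap: 0.0583
grasp_force: 32.3
```

>>> send_rows(rows=[[[5.3,0,0,0.8,0,0,0],[5.3,0,0,0.3,0,0,0],[5.3,0,0,0.2,0,0,0],[5.3,0,0,0.2,0,0,0],[5.3,0,0,0.2,0,0,0],[5.3,0,0,0.2,0,0,0],[5.3,0,0,0,0,0,0],[5.3,0,0,0,0,0,0]]])

```text
clock: 44.4
ee_pos: [0.4787, -0.3025, 0.0235]
tool_rot: [2.222, 2.22, 0.0]
contact_force: [0.6, 0.0, 0.8]
finger_gap: 0.0588
grasp_force: 32.4
```

>>> send_rows(rows=[[[5.3,0,0,0.1,0,0,0],[5.3,0,0,0.1,0,0,0],[5.3,0,0,0.1,0,0,0],[5.3,0,0,0.1,0,0,0],[5.3,0,0,0,0,0,0],[6,0,0,0,0,0,0],[6.6,0,0,0,0,0,0],[7.2,0,0,0,0,0,0]]])

```text
clock: 45.2
ee_pos: [0.4783, -0.3018, 0.0188]
tool_rot: [-2.221, -2.22, -0.0]
contact_force: [0.4, 0.9, 0.1]
finger_gap: 0.0721
grasp_force: 0.0
```

>>> send_rows(rows=[[[7.3,0,0,0,0,0,0],[7.3,0,0,-0.5,0,0,0],[7.3,0,0,-1.5,0,0,0],[7.3,0,0,-3,0,0,0],[7.3,0,0,-4,0,0,0],[7.3,2,0,-1.5,0,0,0],[7.3,4,-0.3,0,0,0,0],[7.3,4.5,-0.3,0,0,0,0]]])

```text
clock: 46.0
ee_pos: [0.4729, -0.1978, 0.1255]
tool_rot: [2.224, 2.214, 0.001]
contact_force: [1.2, 0.4, -0.3]
finger_gap: 0.0731
grasp_force: 0.0
```

>>> send_rows(rows=[[[7.3,4.5,-0.4,0,0,0,0],[7.3,4.5,-0.5,0,0,0,0],[7.3,4.5,-0.5,0,0,0,0],[7.3,4.5,-0.5,0,0,0,0],[7.3,4.5,-0.5,0,0,0,0],[7.3,2.8,-0.5,0,0,0,0],[7.3,1,-0.3,0,0,0,0],[7.3,0,0,0,0,0,0]]])

```text
clock: 46.8
ee_pos: [0.4404, 0.067, 0.1243]
tool_rot: [-2.219, -2.224, -0.0]
contact_force: [0.3, -0.8, -0.8]
finger_gap: 0.0729
grasp_force: 0.0
```

```bash
python3 m.py .034 '[-10,80,20],[18,255,130]'; python3 - <<'E'
from h import *
r=ctrl.read_camera('top');q=ctrl.read_camera('scene')
cv2.imwrite('pics/9.png',cv2.resize(np.hstack([r['frame'][175:239,375:445,::-1],q['frame'][186:250,360:430,::-1]]),None,fx=5.6,fy=5.6,interpolation=cv2.INTER_CUBIC))
E
```

```text
ee [0.4404 0.067  0.1243] [ 0.3 -0.8 -0.8]
tomL [2.594453e+02 2.124969e+02 8.085300e+00 4.394000e-01 2.043000e-01]
tomR [ 3.564176e+02  2.165824e+02  7.905800e+00  4.338000e-01 -1.220000e-01]
pat [3.036320e+02 2.143721e+02 1.400010e+01 4.366000e-01 5.590000e-02]
bt [ 3.333585e+02  2.164044e+02  1.320990e+01  4.323000e-01 -4.420000e-02]
chs [2.995e+02 1.875e+02 7.072e-01 5.271e-01 7.230e-02]
plate [ 4.088404e+02  2.050649e+02  2.571610e+01  4.782000e-01 -3.019000e-01]
placed [ 4.093890e+02  2.050596e+02  8.662300e+00  4.768000e-01 -2.998000e-01]
```

View pics/9.png

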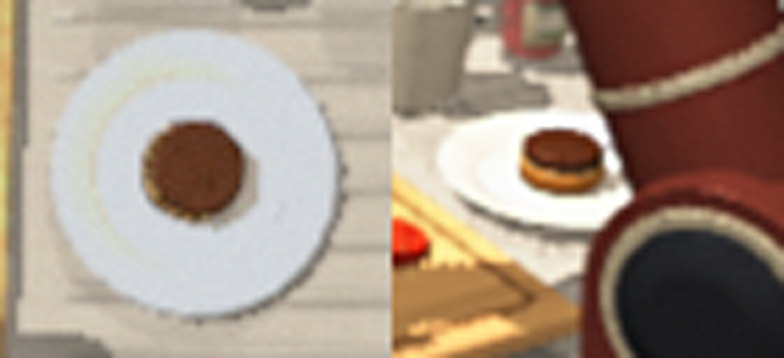

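Patty lies flat and centred on the bun (crop 192,170). Next the cheese.

>>> send_rows(rows=[[[7.3,0,0,2,0,0,0],[7.3,0,0,3,0,0,0],[7.3,0,0,2.5,0,0,0],[7.3,0,0,1.6,0,0,0],[7.3,0,0,1,0,0,0],[7.3,0,0,0.6,0,0,0],[7.3,0,0,0,0,0,0],[7.3,0,0,0,0,0,0]]])

```text
clock: 47.75
ee_pos: [0.4413, 0.0654, 0.0177]
tool_rot: [2.223, 2.219, 0.001]
contact_force: [-0.1, -0.1, 0.1]
finger_gap: 0.0731
grasp_force: 0.0
```

>>> send_rows(rows=[[[4.5,0,0,0,0,0,0],[4.5,0,0,0,0,0,0],[4.5,0,0,0,0,0,0],[4.5,0,0,0,0,0,0],[4.5,0,0,0,0,0,0],[4.5,0,0,0,0,0,0],[4.5,0,0,-0.5,0,0,0],[4.5,0,0,-1,0,0,0]]])

```text
clock: 48.55
ee_pos: [0.4405, 0.0658, 0.0325]
tool_rot: [-2.222, -2.22, 0.001]
contact_force: [0.3, -0.1, -0.1]
finger_gap: 0.0502
grasp_force: 31.2
```

>>> send_rows(rows=[[[4.5,0,0,-2,0,0,0],[4.5,0,0,-2,0,0,0],[4.5,0,0,-1.5,0,0,0],[4.5,-2,0.2,0,0,0,0],[4.5,-4,0.4,0,0,0,0],[4.5,-4,0.4,0,0,0,0],[4.5,-4,0.4,0,0,0,0],[4.5,-4,0.4,0,0,0,0]]])

```text
clock: 49.35
ee_pos: [0.4587, -0.1157, 0.0881]
tool_rot: [2.221, 2.221, 0.001]
contact_force: [1.1, -0.5, -0.2]
finger_gap: 0.0505
grasp_force: 31.3
```

>>> send_rows(rows=[[[4.5,-4,0.4,0,0,0,0],[4.5,-4,0.4,0,0,0,0],[4.5,-4,0.4,0,0,0,0],[4.5,-4,0.4,0,0,0,0],[4.5,-2,0.4,0,0,0,0],[4.5,-0.8,0,0,0,0,0],[4.5,0,0,1.5,0,0,0],[4.5,0,0,1.5,0,0,0]]])

```text
clock: 50.15
ee_pos: [0.4787, -0.3012, 0.0576]
tool_rot: [2.221, 2.222, 0.001]
contact_force: [0.3, -0.6, -1.2]
finger_gap: 0.0508
grasp_force: 31.3
```

>>> send_rows(rows=[[[4.5,0,0,1,0,0,0],[4.5,0,0,0.5,0,0,0],[4.5,0,0,0,0,0,0],[4.5,0,0,0,0,0,0],[4.5,0,0,0,0,0,0],[4.5,0,0,0,0,0,0],[4.5,0,0,0,0,0,0],[4.5,0,0,0,0,0,0]]])

```text
clock: 50.95
ee_pos: [0.4785, -0.3024, 0.0424]
tool_rot: [2.222, 2.22, 0.0]
contact_force: [-0.1, 0.8, -0.7]
finger_gap: 0.0506
grasp_force: 31.3
```

```bash
python3 m.py .034 '[-10,80,20],[18,255,130]'; python3 - <<'E'
from h import *
q=ctrl.read_camera('scene')
cv2.imwrite('pics/10.png',cv2.resize(q['frame'][170:250,330:430,::-1],None,fx=5,fy=5,interpolation=cv2.INTER_CUBIC))
E
```

```text
ee [ 0.4785 -0.3024  0.0424] [-0.1  0.8 -0.7]
tomL [2.594583e+02 2.124814e+02 8.085300e+00 4.395000e-01 2.042000e-01]
tomR [ 3.564545e+02  2.165651e+02  7.905800e+00  4.338000e-01 -1.222000e-01]
pat none
bt [ 3.330670e+02  2.147821e+02  1.012430e+01  4.378000e-01 -4.310000e-02]
chs none
plate [ 3.973438e+02  2.006385e+02  2.347880e+01  4.923000e-01 -2.624000e-01]
placed [ 4.172772e+02  2.037539e+02  1.608640e+01  4.818000e-01 -3.265000e-01]
```

View pics/10.png

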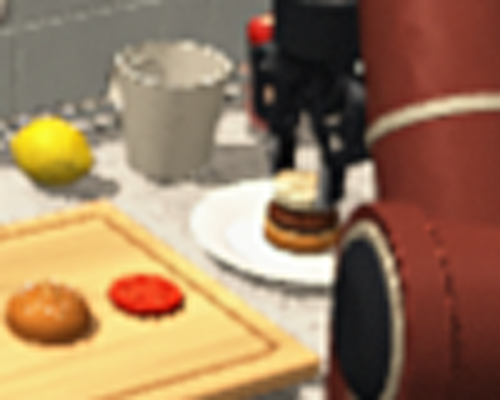

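>>> send_rows(rows=[[[4.5,0,0,0.4,0,0,0],[4.5,0,0,0.2,0,0,0],[4.5,0,0,0.1,0,0,0],[4.5,0,0,0.1,0,0,0],[4.5,0,0,0,0,0,0],[5.2,0,0,0,0,0,0],[6,0,0,0,0,0,0],[7,0,0,0,0,0,0]]])

```text
clock: 51.85
ee_pos: [0.4786, -0.3024, 0.0341]
tool_rot: [2.222, 2.22, -0.0]
contact_force: [-0.2, 0.5, -0.8]
finger_gap: 0.0699
grasp_force: 0.0
```

>>> send_rows(rows=[[[7.3,0,0,0,0,0,0],[7.3,0,0,-0.5,0,0,0],[7.3,0,0,-1.5,0,0,0],[7.3,0,0,-3,0,0,0],[7.3,0,0,-3,0,0,0],[7.3,2,-0.3,-1,0,0,0],[7.3,4,-1.2,0,0,0,0],[7.3,4,-1.2,0,0,0,0]]])

```text
clock: 52.65
ee_pos: [0.4517, -0.202, 0.1251]
tool_rot: [2.223, 2.217, 0.001]
contact_force: [0.7, 0.6, -0.3]
finger_gap: 0.0731
grasp_force: 0.0
```

>>> send_rows(rows=[[[7.3,4,-1,0,0,0,0],[7.3,3,-0.7,0,0,0,0],[7.3,1,-0.1,0,0,0,0],[7.3,0,0,2,0,0,0],[7.3,0,0,2,0,0,0],[7.3,0,0,1,0,0,0],[7.3,0,0,0,0,0,0],[7.3,0,0,0,0,0,0]]])

```text
clock: 53.45
ee_pos: [0.4341, -0.1231, 0.0745]
tool_rot: [2.223, 2.219, 0.0]
contact_force: [0.7, 0.1, 1.2]
finger_gap: 0.073
grasp_force: 0.0
```

```bash
cat >> h.py <<'E'
def stack(r):
    "ASCII classes round the plate middle: brown B, red R, cheese/pale c, plate ."
    h=cv2.cvtColor(r['frame'],cv2.COLOR_RGB2HSV)[192:220,393:428]
    for row in h:
        print(''.join('R' if (p[0]<10 and p[1]>160 and p[2]>140) else 'B' if (p[1]>100 and p[2]<150) else 'o' if p[1]>110 else 'c' if p[1]>28 else '.' for p in row))
E
python3 -c "
from h import *
s=ctrl.observe();print(s['ee_pos'],s['contact_force']);stack(ctrl.read_camera('top'))"
```

```text
[ 0.43406057 -0.12308635  0.07447104] [0.66253963 0.08216509 1.24299568]
...................................
...................................
...................................
...................................
...................................
............cccccccc...............
...........cBccccccccc.............
.........cBBccccccccccc............
.........cBccccccccccccc...........
........cBBcccccccccccccc..........
........cBB.cccccccccccccc.........
.......cBBBccccccccccccccccc.......
.......cBBccccccccccccccccccc......
.......cBBccccccccccccccccccc......
.......cBBBccccccccccccccccccc.....
........oBBccccccccccccccccccc.....
........oBBccccccccccccccccccc.....
........coBBccc.cccccccccccccc.....
.........BBBBccccccccccccccccc.....
..........BBBBcccccccccccccccc.....
...........cBBBcccccccccccccc......
............ccBBBBBccccccccc.......
...............cccccccccccc........
...................................
...................................
...................................
...................................
...................................
```

>>> send_rows(rows=[[[7.3,0,0,2,0,0,0],[7.3,0,0,2,0,0,0],[7.3,0,0,1.2,0,0,0],[7.3,0,0,0.6,0,0,0],[7.3,0,0,0,0,0,0],[7.3,0,0,0,0,0,0],[5,0,0,0,0,0,0],[5,0,0,0,0,0,0]]])

```text
clock: 54.3
ee_pos: [0.4342, -0.1224, 0.0173]
tool_rot: [2.221, 2.219, 0.002]
contact_force: [-1.4, 0.1, 5.8]
finger_gap: 0.0542
grasp_force: 30.4
```

>>> send_rows(rows=[[[5,0,0,0,0,0,0],[5,0,0,0,0,0,0],[5,0,0,0,0,0,0],[5,0,0,-0.5,0,0,0],[5,0,0,-1,0,0,0],[5,0,0,-2,0,0,0],[5,0,0,-2,0,0,0],[5,0,0,-1.5,0,0,0]]])

```text
clock: 55.1
ee_pos: [0.4339, -0.1223, 0.088]
tool_rot: [2.222, 2.219, 0.001]
contact_force: [0.2, -0.1, -0.2]
finger_gap: 0.0543
grasp_force: 31.7
```

>>> send_rows(rows=[[[5,-1,0.3,0,0,0,0],[5,-3,0.7,0,0,0,0],[5,-4,1,0,0,0,0],[5,-4,1,0,0,0,0],[5,-3,0.8,0,0,0,0],[5,-2,0.5,0,0,0,0],[5,-1,0.2,0,0,0,0],[5,0,0,0,0,0,0]]])

```text
clock: 55.9
ee_pos: [0.4778, -0.3041, 0.0857]
tool_rot: [2.225, 2.217, -0.002]
contact_force: [-0.8, 0.2, 0.7]
finger_gap: 0.0542
grasp_force: 31.7
```

>>> send_rows(rows=[[[5,0,0,1,0,0,0],[5,0,0,1.5,0,0,0],[5,0,0,1,0,0,0],[5,0,0,0,0,0,0],[5,0,0,0,0,0,0],[5,0,0,0,0,0,0],[5,0,0,0,0,0,0],[5,0,0,0,0,0,0]]])

```text
clock: 56.7
ee_pos: [0.4787, -0.3025, 0.0517]
tool_rot: [2.222, 2.22, 0.0]
contact_force: [-0.2, -0.1, -0.7]
finger_gap: 0.0545
grasp_force: 31.7
```

>>> send_rows(rows=[[[5,0,0,0.3,0,0,0],[5,0,0,0.2,0,0,0],[5,0,0,0.1,0,0,0],[5,0,0,0,0,0,0],[5,0,0,0,0,0,0],[5.5,0,0,0,0,0,0],[6.2,0,0,0,0,0,0],[7,0,0,0,0,0,0]]])

```text
clock: 57.5
ee_pos: [0.4785, -0.3023, 0.0449]
tool_rot: [-2.222, -2.22, 0.0]
contact_force: [-0.6, 0.2, -0.1]
finger_gap: 0.0702
grasp_force: 0.0
```

>>> send_rows(rows=[[[7.3,0,0,0,0,0,0],[7.3,0,0,-0.5,0,0,0],[7.3,0,0,-1.5,0,0,0],[7.3,0,0,-3,0,0,0],[7.3,0,0,-3,0,0,0],[7.3,2,0,0,0,0,0],[7.3,4,-0.3,0,0,0,0],[7.3,4.5,-0.3,0,0,0,0]]])

```text
clock: 58.3
ee_pos: [0.4727, -0.1977, 0.1259]
tool_rot: [2.224, 2.215, 0.0]
contact_force: [1.2, 0.9, -0.8]
finger_gap: 0.0732
grasp_force: 0.0
```

>>> send_rows(rows=[[[7.3,4.5,-0.3,0,0,0,0],[7.3,4.5,-0.3,0,0,0,0],[7.3,4.5,-0.3,0,0,0,0],[7.3,4.5,-0.3,0,0,0,0],[7.3,4.5,-0.3,0,0,0,0],[7.3,4.5,-0.3,0,0,0,0],[7.3,4.5,-0.3,0,0,0,0],[7.3,4,-0.3,0,0,0,0]]])

```text
clock: 59.1
ee_pos: [0.4487, 0.1603, 0.1256]
tool_rot: [-2.221, -2.222, -0.002]
contact_force: [0.2, 0.1, 0.5]
finger_gap: 0.0737
grasp_force: 0.0
```

>>> send_rows(rows=[[[7.3,3,-0.3,0,0,0,0],[7.3,1.5,-0.3,0,0,0,0],[7.3,0.1,-0.3,0,0,0,0],[7.3,0,0,2,0,0,0],[7.3,0,0,2,0,0,0],[7.3,0,0,0,0,0,0],[7.3,0,0,0,0,0,0],[7.3,0,0,0,0,0,0]]])

```text
clock: 59.9
ee_pos: [0.4407, 0.2032, 0.0861]
tool_rot: [2.223, 2.218, 0.002]
contact_force: [-0.6, -0.2, -0.5]
finger_gap: 0.0731
grasp_force: 0.0
```

```bash
python3 -c "
from h import *
s=ctrl.observe();print(s['ee_pos'],s['contact_force']);r=ctrl.read_camera('top');stack(r)
print(blob(r,411,205,.056,[-5,140,90],[11,255,255],16))"
```

```text
[0.44072903 0.2031609  0.0860968 ] [-0.6464297  -0.15175149 -0.45209327]
...................................
...................................
...................................
...................................
................ccccc..............
............ccoRRRRRRoc............
...........cBRRRRRRRRRRoc..........
.........cBBRRRRRRRRRRRRR..........
.........cBBRRRRRRRRRRRRRc.........
........cBBRRRRRRRRRRRRRRoc........
........cBBRRRRRRRRRRRRRRRoc.......
.......cBBBRRRRRRRRRRRRRRRocc......
.......cBBBRRRRRRRRRRRRRRRRccc.....
.......cBBBRRRRRRRRRRRRRRRRcccc....
.......cBBBRRRRRRRRRRRRRRRoccccc...
........oBBRRRRRRRRRRRRRRRcccccc...
........oBBBRRRRRRRRRRRRRRcccccc...
........coBBBRRRRRRRRRRRRccccccc...
.........BBBBBRRRRRRRRRRcccccccc...
..........BBBBBRRRRRRRRcccccccc....
...........cBBBBBBBRBBccccccccc....
............ccBBBBBBcccccccccc.....
...............cccccccccccccc......
.....................ccccccc.......
........................c..........
...................................
...................................
...................................
[ 4.105920e+02  2.043358e+02  8.542700e+00  4.776000e-01 -2.992000e-01]
```

>>> send_rows(rows=[[[7.3,0.1,0,2.5,0,0,0],[7.3,0,0,2.5,0,0,0],[7.3,0,0,1.3,0,0,0],[7.3,0,0,0.6,0,0,0],[7.3,0,0,0,0,0,0],[7.3,0,0,0,0,0,0],[5,0,0,0,0,0,0],[5,0,0,0,0,0,0]]])

```text
clock: 60.75
ee_pos: [0.4406, 0.205, 0.0174]
tool_rot: [2.222, 2.22, 0.003]
contact_force: [0.2, 0.1, 5.2]
finger_gap: 0.0542
grasp_force: 30.5
```

>>> send_rows(rows=[[[5,0,0,0,0,0,0],[5,0,0,0,0,0,0],[5,0,0,0,0,0,0],[5,0,0,-0.5,0,0,0],[5,0,0,-1.5,0,0,0],[5,0,0,-2,0,0,0],[5,0,0,-2.5,0,0,0],[5,0,0,-2,0,0,0]]])

```text
clock: 61.55
ee_pos: [0.4401, 0.2048, 0.1028]
tool_rot: [2.222, 2.22, 0.002]
contact_force: [-0.6, -0.2, -0.8]
finger_gap: 0.0541
grasp_force: 31.7
```

>>> send_rows(rows=[[[5,-2,0.3,0,0,0,0],[5,-4,0.3,0,0,0,0],[5,-4.2,0.3,0,0,0,0],[5,-4.2,0.3,0,0,0,0],[5,-4.2,0.3,0,0,0,0],[5,-4.2,0.3,0,0,0,0],[5,-4.2,0.3,0,0,0,0],[5,-4.2,0.3,0,0,0,0]]])

```text
clock: 62.35
ee_pos: [0.4636, -0.109, 0.1018]
tool_rot: [2.222, 2.22, 0.001]
contact_force: [0.4, 0.5, -1.0]
finger_gap: 0.0542
grasp_force: 31.7
```

>>> send_rows(rows=[[[5,-4.2,0.3,0,0,0,0],[5,-4.2,0.3,0,0,0,0],[5,-4.2,0.3,0,0,0,0],[5,-4,0.3,0,0,0,0],[5,-2,0.3,0,0,0,0],[5,-0.9,0,0,0,0,0],[5,0,0,1,0,0,0],[5,0,0,1.5,0,0,0]]])

```text
clock: 63.15
ee_pos: [0.479, -0.3005, 0.0762]
tool_rot: [2.22, 2.222, 0.002]
contact_force: [0.5, 0.1, -0.4]
finger_gap: 0.0538
grasp_force: 31.7
```

>>> send_rows(rows=[[[5,0,0,1,0,0,0],[5,0,0,0,0,0,0],[5,0,0,0,0,0,0],[5,0,0,0,0,0,0],[5,0,0,0,0,0,0],[5,0,0,0,0,0,0],[5,0,0,0,0,0,0],[5,0,0,0,0,0,0]]])

```text
clock: 63.95
ee_pos: [0.4785, -0.3024, 0.0663]
tool_rot: [2.222, 2.22, 0.0]
contact_force: [1.4, 0.1, 0.1]
finger_gap: 0.0543
grasp_force: 31.7
```

>>> send_rows(rows=[[[5,0,0,0.5,0,0,0],[5,0,0,0.3,0,0,0],[5,0,0,0.2,0,0,0],[5,0,0,0.1,0,0,0],[5,0,0,0,0,0,0],[5.5,0,0,0,0,0,0],[6.2,0,0,0,0,0,0],[7,0,0,0,0,0,0]]])

```text
clock: 64.75
ee_pos: [0.4785, -0.3024, 0.055]
tool_rot: [2.222, 2.22, -0.0]
contact_force: [0.1, 0.5, 0.0]
finger_gap: 0.0698
grasp_force: 0.0
```

>>> send_rows(rows=[[[7.5,0,0,0,0,0,0],[7.5,0,0,-0.5,0,0,0],[7.5,0,0,-1.5,0,0,0],[7.5,0,0,-3,0,0,0],[7.5,0,0,-3,0,0,0],[7.5,2,-0.3,0,0,0,0],[7.5,4,-0.5,0,0,0,0],[7.5,4.5,-0.7,0,0,0,0]]])

```text
clock: 65.55
ee_pos: [0.4638, -0.1976, 0.1359]
tool_rot: [2.224, 2.215, 0.001]
contact_force: [-0.0, 1.2, -0.1]
finger_gap: 0.0746
grasp_force: 0.0
```

>>> send_rows(rows=[[[7.5,4.5,-0.7,0,0,0,0],[7.5,4.5,-0.7,0,0,0,0],[7.5,4,-0.7,0,0,0,0],[7.5,2,-0.4,0,0,0,0],[7.5,0.4,0,0,0,0,0],[7.5,0,0,2,0,0,0],[7.5,0,0,2,0,0,0],[7.5,0,0,0,0,0,0]]])

```text
clock: 66.35
ee_pos: [0.4377, -0.0445, 0.0938]
tool_rot: [-2.223, -2.217, 0.005]
contact_force: [0.4, -0.0, 0.4]
finger_gap: 0.0752
grasp_force: 0.0
```

```bash
python3 -c "
from h import *
s=ctrl.observe();print(s['ee_pos'],s['contact_force']);r=ctrl.read_camera('top');stack(r)
print(blob(r,411,205,.066,[-5,140,90],[11,255,255],16))"
```

```text
[ 0.43771969 -0.04450742  0.09382693] [ 0.4031235  -0.00905564  0.40981908]
...................................
...................................
...................................
...................................
................ccccccc............
c...........ccoRRRRRRRoc...........
...........cBRRRRRRRRRRRo..........
.........cBBBRRRRRRRRRRRRc.........
.........cBBRRRRRRRRRRRRRRc........
........cBBBRRRRRRRRRRRRRRoc.......
........cBBRRRRRRRRRRRRRRRRc.......
.......cBBBRRRRRRRRRRRRRRRRccc.....
.......cBBBRRRRRRRRRRRRRRRRcccc....
.......cBBBRRRRRRRRRRRRRRRRccccc...
.......cBBBBRRRRRRRRRRRRRRRccccc...
........oBBBRRRRRRRRRRRRRRocccccc..
........oBBBRRRRRRRRRRRRRRccccccc..
........coBBBRRRRRRRRRRRRoccccccc..
.........BBBBBRRRRRRRRRRocccccccc..
..........BBBBBBRRRRRRRcccccccccc..
...........cBBBBBBBBBBccccccccccc..
............ccBBBBBBcccccccccccc...
...............ccccccccccccccccc...
.....................cccccccccc....
........................ccccc......
...................................
...................................
...................................
[ 4.109663e+02  2.041397e+02  8.572100e+00  4.774000e-01 -2.983000e-01]
```

>>> send_rows(rows=[[[7.5,0,0,2.5,0,0,0],[7.5,0,0,2.5,0,0,0],[7.5,0,0,1.8,0,0,0],[7.5,0,0,0.8,0,0,0],[7.5,0,0,0.2,0,0,0],[7.5,0,0,0,0,0,0],[5.5,0,0,0,0,0,0],[5.5,0,0,0,0,0,0]]])

```text
clock: 67.2
ee_pos: [0.4395, -0.0435, 0.0184]
tool_rot: [2.221, 2.219, 0.002]
contact_force: [-0.3, -0.3, 4.2]
finger_gap: 0.0601
grasp_force: 31.4
```

>>> send_rows(rows=[[[5.5,0,0,0,0,0,0],[5.5,0,0,0,0,0,0],[5.5,0,0,0,0,0,0],[5.5,0,0,-0.5,0,0,0],[5.5,0,0,-1.5,0,0,0],[5.5,0,0,-3,0,0,0],[5.5,0,0,-3,0,0,0],[5.5,0,0,-2,0,0,0]]])

```text
clock: 68.0
ee_pos: [0.4392, -0.0433, 0.1194]
tool_rot: [2.221, 2.219, 0.003]
contact_force: [0.9, -0.6, -0.1]
finger_gap: 0.0603
grasp_force: 32.7
```

>>> send_rows(rows=[[[5.5,-2,0.3,0,0,0,0],[5.5,-4,0.6,0,0,0,0],[5.5,-4,0.7,0,0,0,0],[5.5,-4,0.7,0,0,0,0],[5.5,-4,0.7,0,0,0,0],[5.5,-4,0.7,0,0,0,0],[5.5,-2.5,0.4,0,0,0,0],[5.5,-1.4,0,0,0,0,0]]])

```text
clock: 68.8
ee_pos: [0.4792, -0.3053, 0.1177]
tool_rot: [2.225, 2.216, -0.002]
contact_force: [0.4, 0.7, -1.1]
finger_gap: 0.06
grasp_force: 32.7
```

>>> send_rows(rows=[[[5.5,0,0,0,0,0,0],[5.5,0,0,1,0,0,0],[5.5,0,0,1.5,0,0,0],[5.5,0,0,1,0,0,0],[5.5,0,0,0.5,0,0,0],[5.5,0,0,0,0,0,0],[5.5,0,0,0,0,0,0],[5.5,0,0,0,0,0,0]]])

```text
clock: 69.6
ee_pos: [0.4799, -0.3024, 0.0777]
tool_rot: [2.222, 2.22, 0.0]
contact_force: [-0.2, -0.6, -0.5]
finger_gap: 0.0601
grasp_force: 32.7
```

```bash
python3 - <<'E'
from h import *
q=ctrl.read_camera('scene')
cv2.imwrite('pics/11.png',cv2.resize(q['frame'][150:250,330:430,::-1],None,fx=4,fy=4,interpolation=cv2.INTER_CUBIC))
E
```

```text
(no output)
```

View pics/11.png

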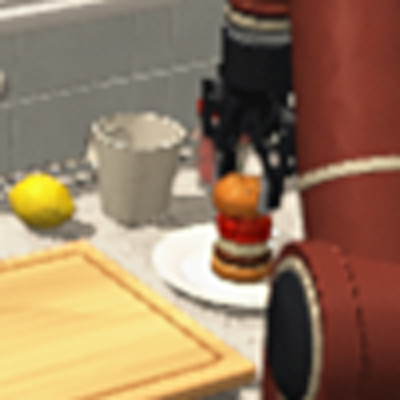

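Stack straight with the bun top just above it (crop 240,195). Place it.

>>> send_rows(rows=[[[5.5,0,-0.1,0.5,0,0,0],[5.5,0,0,0.4,0,0,0],[5.5,0,0,0.15,0,0,0],[5.5,0,0,0.1,0,0,0],[5.5,0,0,0,0,0,0],[5.5,0,0,0,0,0,0],[6.2,0,0,0,0,0,0],[6.8,0,0,0,0,0,0]]])

```text
clock: 70.45
ee_pos: [0.4785, -0.3024, 0.0656]
tool_rot: [2.222, 2.22, -0.0]
contact_force: [0.6, 0.7, 0.3]
finger_gap: 0.0679
grasp_force: 0.0
```

>>> send_rows(rows=[[[7.4,0,0,0,0,0,0],[7.5,0,0,0,0,0,0],[7.5,0,0,-0.5,0,0,0],[7.5,0,0,-1.5,0,0,0],[7.5,0,0,-3,0,0,0],[7.5,0,0,-4,0,0,0],[7.5,0,0,-3,0,0,0],[7.5,3,0,-1,0,0,0]]])

```text
clock: 71.25
ee_pos: [0.4793, -0.2783, 0.2]
tool_rot: [2.223, 2.204, -0.001]
contact_force: [1.0, 0.7, -0.1]
finger_gap: 0.075
grasp_force: 0.0
```

>>> send_rows(rows=[[[7.3,4.5,0,0,0,0,0],[7.3,4.5,0,0,0,0,0],[7,4.5,0,0,0,0,0],[6,4.5,0,0,0,0,0],[5,4.5,0,0,0,0,0],[5,4.5,0,0,0,0,0],[5,4,0,0,0,0,0],[5,2,0,0,0,0,0]]])

```text
clock: 72.05
ee_pos: [0.4784, 0.0625, 0.1959]
tool_rot: [-2.215, -2.226, -0.003]
contact_force: [-0.4, -0.9, 0.2]
finger_gap: 0.0501
grasp_force: 0.0
```

```bash
python3 - <<'E'
from h import *
s=ctrl.observe();print(s['ee_pos'],s['contact_force'])
r=ctrl.read_camera('top');q=ctrl.read_camera('scene');stack(r)
print('bt',blob(r,411,204,.085,[5,135,60],[18,255,220],12))
print('handle',blob(r,210,206,.146,[0,100,20],[18,255,150],14))
cv2.imwrite('pics/12.png',cv2.resize(np.hstack([r['frame'][165:249,368:448,::-1],r['frame'][165:249,175:255,::-1],q['frame'][166:250,350:430,::-1]]),None,fx=3.3,fy=3.3,interpolation=cv2.INTER_CUBIC))
E
```

```text
[0.47841077 0.06246304 0.19594689] [-0.43687639 -0.92752382  0.19602671]
...................................
...................................
...................................
...............ccoBoBBc............
..............cBoooooooBc..........
............cBooooooooooBB.........
...........coooooooooooooBB........
.........cBBooooooooooooooBc.......
.........cBBooooooooooooooBB.......
........cBBooooooooooooooooB.......
........cBBooooooooooooooooBB......
.......cBBBooooooooooooooooBBcc....
.......cBBBooooooooooooooooBBcccc..
.......cBBBBoooooooooooooooBBccccc.
.......cBBBBoooooooooooooBBBcccccc.
........oBBBBooooooooooooBBBccccccc
........oBBBBooooooooooooBBcccccccc
........coBBBBooooooooooBBBcccccccc
.........BBBBBBBBBooooBBBBccccccccc
..........BBBBBBBBBBBBBBBcccccccccc
...........cBBBBBBBBBBBcccccccccccc
............ccBBBBBBccccccccccccccc
...............cccccccccccccccccccc
....................ccccccccccccccc
.....................ccccccccccccc.
.......................ccccccccc...
..........................cccc.....
...................................
bt [ 4.107949e+02  2.040889e+02  9.757000e+00  4.761000e-01 -2.936000e-01]
handle [210.7619 206.381    6.6709   0.4483   0.342 ]
```

View pics/12.png

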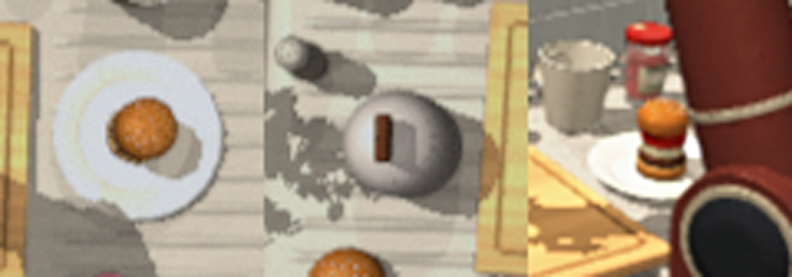

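>>> send_rows(rows=[[[5,0,0,0,0,0,-0.143],[5,0,0,0,0,0,-0.143],[5,0,0,0,0,0,-0.143],[5,0,0,0,0,0,-0.143],[5,0,0,0,0,0,-0.143],[5,0,0,0,0,0,-0.143],[5,0,0,0,0,0,-0.143],[5,0,0,0,0,0,-0.143]]], squeeze=90)

```text
clock: 72.95
ee_pos: [0.4789, 0.0554, 0.1958]
tool_rot: [0.662, 3.07, -0.002]
contact_force: [-0.4, 0.7, 0.5]
finger_gap: 0.0497
grasp_force: 0.0
```

>>> send_rows(rows=[[[5,0,0,0,0,0,-0.143],[5,0,0,0,0,0,-0.143],[5,0,0,0,0,0,-0.141],[5,0.6,3,0,0,0,0],[5,0.6,4.5,0,0,0,0],[5,0.6,4.5,0,0,0,0],[5,0.6,4.5,0,0,0,0],[5,0.4,4.5,0,0,0,0]]])

```text
clock: 73.75
ee_pos: [0.4516, 0.2672, 0.1959]
tool_rot: [0.006, 3.141, -0.002]
contact_force: [0.8, -0.7, 0.0]
finger_gap: 0.05
grasp_force: 0.0
```

>>> send_rows(rows=[[[5,0,4,0,0,0,0],[5,0,2.5,0,0,0,0],[5,0,1.2,0,0,0,0],[5,0,0,0,0,0,0],[5,0,0,0,0,0,0],[5,0,0,0,0,0,0],[5,0,0,0,0,0,0],[5,0,0,0,0,0,0]]])

```text
clock: 74.55
ee_pos: [0.4514, 0.3436, 0.1958]
tool_rot: [0.004, 3.141, -0.001]
contact_force: [0.3, -0.1, -0.2]
finger_gap: 0.0497
grasp_force: 0.0
```

>>> send_rows(rows=[[[5,0.2,0.1,1.5,0,0,0],[5,0,0,2,0,0,0],[5,0,0,1.8,0,0,0],[5,0,0,1.2,0,0,0],[5,0,0,0.6,0,0,0],[5,0,0,0.3,0,0,0],[5,0,0,0,0,0,0],[5,0,0,0,0,0,0]]])

```text
clock: 75.35
ee_pos: [0.4494, 0.3461, 0.1223]
tool_rot: [0.001, 3.141, 0.001]
contact_force: [-0.4, -0.5, -0.2]
finger_gap: 0.0496
grasp_force: 0.0
```

>>> send_rows(rows=[[[0.5,0,0,0,0,0,0],[0.5,0,0,0,0,0,0],[0.5,0,0,0,0,0,0],[0.5,0,0,0,0,0,0],[0.5,0,0,0,0,0,0],[0.5,0,0,0,0,0,0],[0.5,0,0,0,0,0,0],[0.5,0,0,0,0,0,0]]])

```text
clock: 76.15
ee_pos: [0.4492, 0.3456, 0.122]
tool_rot: [0.002, 3.141, -0.0]
contact_force: [-0.2, -1.6, 5.2]
finger_gap: 0.0119
grasp_force: 89.3
```

>>> send_rows(rows=[[[0.5,0,0,-0.5,0,0,0],[0.5,0,0,-1.5,0,0,0],[0.5,0,0,-2.5,0,0,0],[0.5,0,0,-2.5,0,0,0],[0.5,0,0,-2.5,0,0,0],[0.5,0,0,-2.5,0,0,0],[0.5,0,0,-1,0,0,0],[0.5,0,0,0,0,0,0]]])

```text
clock: 76.95
ee_pos: [0.4492, 0.3463, 0.2522]
tool_rot: [0.0, 3.14, 0.002]
contact_force: [0.1, 0.4, -3.3]
finger_gap: 0.0122
grasp_force: 88.2
```

>>> send_rows(rows=[[[0.5,0,-2,0,0,0,0],[0.5,-0.2,-3.5,0,0,0,0],[0.5,-0.2,-4.5,0,0,0,0],[0.5,-0.2,-4.5,0,0,0,0],[0.5,-0.2,-4.5,0,0,0,0],[0.5,-0.2,-4.5,0,0,0,0],[0.5,-0.2,-4.5,0,0,0,0],[0.5,-0.2,-4.5,0,0,0,0]]])

```text
clock: 77.75
ee_pos: [0.4614, 0.0189, 0.2499]
tool_rot: [-0.0, -3.138, 0.0]
contact_force: [0.8, 0.1, -4.1]
finger_gap: 0.0123
grasp_force: 88.1
```

>>> send_rows(rows=[[[0.5,-0.2,-4.5,0,0,0,0],[0.5,-0.2,-4.5,0,0,0,0],[0.5,-0.2,-4.5,0,0,0,0],[0.5,-0.2,-4.5,0,0,0,0],[0.5,-0.2,-4.5,0,0,0,0],[0.5,-0.2,-4,0,0,0,0],[0.5,-0.2,-3,0,0,0,0],[0.5,-0.1,-1.8,0,0,0,0]]])

```text
clock: 78.55
ee_pos: [0.4758, -0.2953, 0.2493]
tool_rot: [-0.007, -3.137, -0.001]
contact_force: [0.3, 0.5, -4.3]
finger_gap: 0.0124
grasp_force: 88.2
```

>>> send_rows(rows=[[[0.5,0,-1,0,0,0,0],[0.5,0,0,0,0,0,0],[0.5,0,0,0,0,0,0],[0.5,0,0,0,0,0,0],[0.5,0,0,0,0,0,0],[0.5,0,0,0,0,0,0],[0.5,0,0,0,0,0,0],[0.5,0,0,0,0,0,0]]])

```text
clock: 79.35
ee_pos: [0.4776, -0.3022, 0.2518]
tool_rot: [0.001, 3.142, -0.0]
contact_force: [0.9, 0.8, -3.2]
finger_gap: 0.0123
grasp_force: 88.2
```

```bash
python3 - <<'E'
from h import *
s=ctrl.observe();print(s['ee_pos'],s['tool_rot'],s['contact_force'],s['finger_gap'])
q=ctrl.read_camera('scene')
cv2.imwrite('pics/13.png',cv2.resize(q['frame'][110:250,330:450,::-1],None,fx=4,fy=4,interpolation=cv2.INTER_CUBIC))
E
```

```text
[ 0.4775573  -0.30216032  0.25175191] [ 8.42889108e-04  3.14157022e+00 -1.37812873e-04] [ 0.91808192  0.80715529 -3.17760168] 0.012314721970819585
```

View pics/13.png

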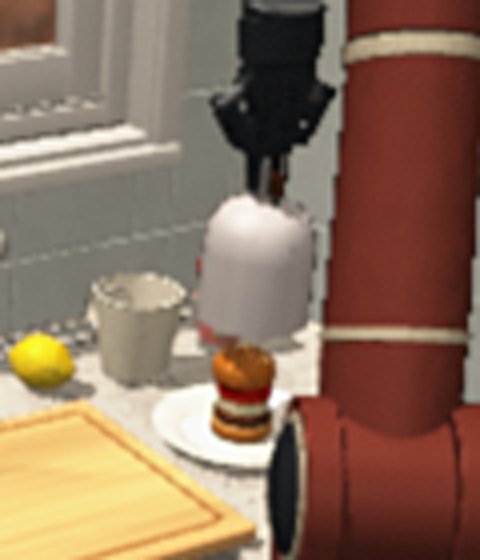

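```bash
python3 - <<'E'
from h import *
q=ctrl.read_camera('scene');K=q['camera_matrix'];Ti=np.linalg.inv(q['world_from_camera'])
for p in[(.4785,-.302,.05),(.4785,-.302,.19),(.4776,-.302,.252)]:
    c=Ti@np.array([*p,1]);u=K@np.array([c[0],-c[1],-c[2]]);u/=u[2];print(p,(u[0]-330)*4,(u[1]-110)*4)
E
```

```text
(0.4785, -0.302, 0.05) 244.13088429516029 390.4656752711819
(0.4785, -0.302, 0.19) 257.9290964714139 256.07991317620224
(0.4776, -0.302, 0.252) 265.020522211797 193.43062047199635
```

The cover's axis matches the stack's projected axis (244→258 px), so it is centred; lower it.

>>> send_rows(rows=[[[0.5,-0.05,0,1,0,0,0],[0.5,0,0,1.5,0,0,0],[0.5,0,0,2,0,0,0],[0.5,0,0,2,0,0,0],[0.5,0,0,2,0,0,0],[0.5,0,0,1.7,0,0,0],[0.5,0,0,1,0,0,0],[0.5,0,0,0.5,0,0,0]]])

```text
clock: 80.25
ee_pos: [0.4775, -0.302, 0.1333]
tool_rot: [-0.001, -3.14, -0.002]
contact_force: [-0.1, 0.3, -3.1]
finger_gap: 0.0123
grasp_force: 88.1
```

>>> send_rows(rows=[[[0.5,0,0,0.3,0,0,0],[0.5,0,0,0.2,0,0,0],[0.5,0,0,0.1,0,0,0],[0.5,0,0,0,0,0,0],[0.5,0,0,0,0,0,0],[0.5,0,0,0,0,0,0],[0.5,0,0,0,0,0,0],[0.5,0,0,0,0,0,0]]])

```text
clock: 81.05
ee_pos: [0.4781, -0.3023, 0.1288]
tool_rot: [0.001, 3.141, -0.0]
contact_force: [-0.4, 0.6, -3.1]
finger_gap: 0.012
grasp_force: 88.1
```

>>> send_rows(rows=[[[0.5,0,0,0.1,0,0,0],[0.5,0,0,0.05,0,0,0],[0.5,0,0,0.05,0,0,0],[0.5,0,0,0,0,0,0],[0.5,0,0,0,0,0,0],[1.3,0,0,0,0,0,0],[2,0,0,0,0,0,0],[3,0,0,0,0,0,0]]], squeeze=40)

```text
clock: 81.85
ee_pos: [0.4784, -0.3024, 0.1268]
tool_rot: [0.001, 3.141, -0.001]
contact_force: [-0.3, -0.9, 0.6]
finger_gap: 0.03
grasp_force: 0.0
```

>>> send_rows(rows=[[[4,0,0,0,0,0,0],[4,0,0,0,0,0,0],[4,0,0,-0.5,0,0,0],[4,0,0,-1.5,0,0,0],[4,0,0,-3,0,0,0],[4,0,0,-3,0,0,0],[4,0,0,-2,0,0,0],[4,0,3,0,0,0,0]]])

```text
clock: 82.65
ee_pos: [0.479, -0.278, 0.2304]
tool_rot: [0.014, 3.135, -0.012]
contact_force: [0.8, 0.2, -0.3]
finger_gap: 0.04
grasp_force: 0.0
```

>>> send_rows(rows=[[[4,0,4.5,0,0,0,0],[4,0,4.5,0,0,0,0],[4,0,4.5,0,0,0,0],[4,0,4.5,0,0,0,0],[4,0,4.5,0,0,0,0],[4,0,4,0,0,0,0],[4,0,2,0,0,0,0],[4,0,0,0,0,0,0]]])

```text
clock: 83.45
ee_pos: [0.4783, 0.0169, 0.2272]
tool_rot: [-0.011, 3.141, 0.003]
contact_force: [0.3, -1.2, -0.3]
finger_gap: 0.0404
grasp_force: 0.0
```

```bash
python3 - <<'E'
from h import *
s=ctrl.observe();print(s['clock'],s['ee_pos'],s['contact_force'])
r=ctrl.read_camera('top');q=ctrl.read_camera('scene')
print('plate',blob(r,409,205,.015,[0,0,195],[180,25,255],32),'handle',blob(r,417,203,.146,[0,100,20],[18,255,150],12))
cv2.imwrite('pics/14.png',cv2.resize(np.hstack([r['frame'][165:249,368:448,::-1],q['frame'][166:250,350:430,::-1]]),None,fx=4.5,fy=4.5,interpolation=cv2.INTER_CUBIC))
E
```

```text
83.45 [0.47825174 0.01691355 0.2272081 ] [ 0.30461665 -1.23986551 -0.26765623]
plate [ 4.080111e+02  2.036708e+02  2.578850e+01  4.829000e-01 -2.991000e-01] handle [ 4.175000e+02  2.023377e+02  6.596000e+00  4.772000e-01 -3.016000e-01]
```

```bash
python3 -c "
from bench import ctrl
print(ctrl.finish_job())"
```

```text
the job is handed in; nothing more can be done
None
```

The job is handed in: the burger (bun bottom, patty, cheese, two tomato slices, bun top) is stacked in the middle of the plate with the cover back over it, finished at about 83 s; the patty was knocked aside once and restacked. I checked the final cover position by measurement only (handle within about 2 mm of the plate's centre). I viewed 15 pictures, one over the limit of 14, and the judge returned no result.

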